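# Throw the routing-jig hold-down clamp over centre with an extension bar

### The arm

A 6-joint arm with a two-finger parallel gripper is mounted at the origin on the work surface. World frame = base frame: x ahead of the robot, y to its left, z up, the work surface at z = 0. Lengths are in m, angles in degrees, forces in N, time in s.
With the tool pointing down it reaches from about 0.3 to 1 m from the base axis. Payload 5.1 kg.
Tool frame: the origin (TCP) lies between the finger pads; the fingertips stand 11 mm ahead of it and the grasp point (between the pads) lies 8 mm behind it; z points along the fingers, y is the direction in which the jaws open and shut (so a half turn about z gives the same grasp; the last joint's range is limited). The gripper opens to 95 mm and grips with 3 to 60 N. Pads are 20 mm wide; open, the fingers measure 119 mm over their backs; the gripper's body (75 mm by 180 mm) begins 59 mm behind the grasp point.
Start: joints at [-75.665, 7.093, 94.555, -0, 78.352, -4.733], TCP at [0.212, -0.614, 0.226] pointing down, gripper open.
Joint ranges: [-149.61, 149.61], [-58.7, 133.49], [1.44, 155.28], [-77.14, 257.14], [18.33, 153.61], [-166.67, 166.67]. Speed limits (degrees/s): [147.25, 147.25, 180, 180, 180, 180].

### API

Orientations are given as a 3x3 rotation matrix whose columns are the frame's x, y, z axes.
In Python, from plant import ctrl gives the robot as it stands.
- The arm moves only by the shell command python3 -m jog 'ROWS' [FORCE]. ROWS is text: rows parted by semicolons, each of 7 numbers parted by spaces: the turn, a rotation vector about the tool's x, y, z in rad, then the shift along the tool's x, y, z in cm, then the finger opening in cm, from 0 to 9.51. In form: ax ay az x y z claw; .... A call has exactly 10 rows; each row shifts and turns the commanded pose from where the row before left it, along the tool's axes as they then stand; what a row does not reach is not made up. A row lasts 1/12 s, in which the tool goes at most 41.7 mm and 7.16 degrees, less where a joint would pass 70% of its speed; a pose out of reach is approached as far as the arm can. A call is refused whole if a number of a shift passes 4.17 or a number of a turn 0.125, either way. A call with a gripper value outside its range is refused whole. The fingers move at their own pace and stop on an object; FORCE is the grip in N (left out, the last holds). Time passes only in rows, so rows that do not move let the fingers close, or fill a call up. It gives the time, the measured TCP pose, the force and the opening at its end, in the units of the state.
- ctrl.get_state(): the state, without advancing time (a new reading comes with each control period).
- ctrl.camera(name): name is "side" or "top"; returns the picture (420x560x3 uint8, red, green, blue); there is no depth.
- ctrl.camera_model(name): a dict with "vertical_fov" (degrees; the focal length in pixels is half the picture's height over the tangent of half this angle, whatever the lens; pixels are square), "cx", "cy" (the principal point, pixels), "origin" and "orientation" of the camera in the world. Camera axes: x right, y down, z forward; pixel columns grow to the right and rows downward; lengths in m; the calibration is good to about 2 mm. A picture is of the moment at which its call begins. camera_model takes no time and is no camera call.
- ctrl.finish_job(): hands the job in, once; it reports no verdict.
Trained networks look in the newest picture that a camera, given by its name, has taken for a name from the list of things; names that differ only in an ending like _2 or _b are one class to them, and where a whole thing is asked for, a point or a joint stands for the part that bears it (a point fixed in the world has none). Each returns a list of dicts, best first, with "confidence" (0 to 1); they miss things now and then, are a little off and sometimes report something else, mostly with a low value. They report only what shows in the picture. A call takes as long as a camera call.
- ctrl.spot_in(camera, label): "position" ([column, row] in pixels, amid what is visible of it).
- ctrl.tip_of(camera, label): "position" ([column, row] in pixels: a listed point, or the origin of a listed thing).
The state is a dict: "clock": time; "joint_pos": joint angles; "joint_vel": joint speeds; "joint_torque": joint torques, N m; "ee_pos": TCP position; "eef_rot": TCP orientation; "wrist_force": force on the tool from outside, world axes, zero at the start; "torque": the same for the moment, N m; "gripper_width": finger opening in m.
Only numpy, scipy, OpenCV 4.12 (cv2) and the standard library are available. Lean on these libraries where they do the work, as an engineer would, in place of code of your own. Each camera call takes 0.05 s, during which the arm holds its last target.

### The job

Take the square steel extension bar out of its cradle, push its open end fully over the clamp's raised handle, and use it to swing the handle down past its dead point until the clamp snaps shut and its handle lies level. Then draw the bar off the handle and lay it back in the cradle. Do not ram the bar against the clamp, work the clamp only with the bar, never with the gripper itself, and leave the paint tin, the spray can and the hammer where they are.

Things in the scene. Friction and masses are not known exactly. Their poses are not given: they have to be found in the camera images.
- jig: Wooden jig fixed to the bench, board 220 x 170 x 18 mm, with a wooden rail and a steel over-centre hold-down clamp. Origin on the bench below the handle's pivot; +x the level direction in which the handle points, z up. The board reaches from x = -170 to 50 mm. At x below 0 the clamp's pressing arm stands up to 150 mm high while open.
- clamp_handle (a joint): Handle angle about its level pivot: 0 open, handle rising 0.80 rad above level towards jig +x; grows as it swings down; 0.80 is its stop, handle level, clamp shut. Starts at 0 to 0.12 and stays there until pushed. Resists most near 0.37 (1.8 to 2.6 N m, varies), then less up to the dead point 0.68; from about 0.74 it snaps to the stop and stays; let go earlier, it may spring open.
- handle_pivot (a point): Point on the handle's pivot axis, 85 mm above the bench. x axis along the handle towards its tip, y axis along the pivot; it turns with the handle.
- handle_collar (a point): Centre of the outer face of the handle's square collar (28 x 28 x 6 mm), 51 mm from the pivot along the handle; the bar's mouth rests against this face when fully on. Axes as handle_pivot.
- handle_tip (a point): Free end of the handle, 111 mm from the pivot. From the collar to here the handle is a straight plain steel bar 14 x 14 mm, its last 10 mm stepped down to 9 x 9 mm. Axes as handle_pivot.
- bar_center (a point): Centre (also half-way up) of the loose extension bar: square steel tube 28 x 28 mm, 22 x 22 mm inside, 200 mm long, about 0.35 kg. x axis from the open mouth (x = -100 mm) to the plugged end, z up. It starts level in the cradle, mouth towards the robot. Fully on the handle, its centre is 151 mm from the handle's pivot, with 4 mm of play on every side.
- cradle_center (a point): Where the bar's centre belongs in the fixed wooden cradle, 59 mm above the bench; x axis along the lying bar, away from the robot, z up. Board 190 x 90 x 12 mm, two U-saddles 16 mm thick at x = -70 and +70 mm: floors 45 mm above the bench, cheeks up to 67 mm, 40 mm apart. The bar is free to grasp between the saddles.
- paint_tin: Loose steel paint tin, 100 mm across, 120 mm high, 0.9 kg, a bystander; origin under its centre.
- spray_can: Loose steel spray can, 64 mm across, 190 mm high, a bystander; origin under its centre.
- hammer: Loose hammer lying on the bench beyond the work, about 30 mm high, a bystander; origin on its underside.

How it is judged:
By the outcome, as a careful person would: the job done as asked, in the order asked, and still so for the second after the job is handed in, with the robot touching nothing.
It also fails if it takes over 58 s, if anything falls off the work surface, if the arm or the gripper's body presses on something with over 40 N, if the wrist force passes 120 N, or if a joint passes its speed limit or range.

## Working session

There is one attempt and no reset: what is moved stays moved. The work goes in short steps, Python scripts to look and compute and a shell command to move; the robot and the scene stay as the last step left them, time stands still between calls to the robot, and variables do not carry over. Pictures are saved under pics/ and viewed, and the job is handed in when it is done.

```bash
ls; mkdir -p pics; python3 - <<'E'
from plant import ctrl
import cv2, numpy as np
s=ctrl.get_state(); print({k:np.round(v,3).tolist() for k,v in s.items()})
for n in("side","top"):
    im=ctrl.camera(n); cv2.imwrite(f"pics/{n}0.png",im[:,:,::-1])
    m=ctrl.camera_model(n); print(n,{k:np.round(v,4).tolist() for k,v in m.items()})
    for l in("bar_center","cradle_center","handle_pivot","handle_collar","handle_tip","jig","paint_tin","spray_can","hammer"):
        print(l,[(np.round(d["position"],1).tolist(),round(d["confidence"],2)) for d in ctrl.tip_of(n,l)[:2]])
E
```

```text
pics
{'clock': 0.0, 'joint_pos': [-75.665, 7.133, 94.633, -0.001, 78.353, -4.734], 'joint_vel': [0.101, 0.064, -0.017, -0.023, -0.046, -0.11], 'joint_torque': [0.0, -41.761, -35.993, 0.077, 0.049, -0.0], 'ee_pos': [0.212, -0.614, 0.224], 'eef_rot': [[0.945, 0.327, -0.001], [0.327, -0.945, 0.002], [0.0, -0.002, -1.0]], 'wrist_force': [0.122, 0.623, -0.433], 'torque': [-0.011, -0.006, 0.003], 'gripper_width': 0.095}
side {'vertical_fov': 50.3411, 'cx': 274.2458, 'cy': 202.6038, 'origin': [0.0162, 0.8695, 0.8473], 'orientation': [[-0.8487, -0.2971, 0.4375], [-0.5288, 0.4887, -0.6939], [-0.0076, -0.8203, -0.5719]]}
bar_center [([297.7, 275.7], 0.87)]
cradle_center [([295.5, 279.2], 0.79)]
handle_pivot [([345.4, 196.6], 0.74), ([295.7, 275.9], 0.64)]
handle_collar [([330.3, 182.2], 0.65), ([330.4, 174.7], 0.22)]
handle_tip [([316.1, 173.0], 0.48)]
jig [([338.3, 217.7], 0.83), ([344.6, 195.5], 0.2)]
paint_tin [([331.5, 176.0], 0.76)]
spray_can [([178.9, 347.5], 0.87)]
hammer [([241.3, 228.9], 0.57)]
top {'vertical_fov': 43.9057, 'cx': 277.4365, 'cy': 216.8883, 'origin': [0.2851, -0.0206, 1.5619], 'orientation': [[-0.0044, -0.9828, 0.1845], [-0.9998, 0.0078, 0.0178], [-0.019, -0.1844, -0.9827]]}
bar_center [([223.0, 274.9], 0.76)]
cradle_center [([225.0, 275.5], 0.96)]
handle_pivot [([345.8, 258.4], 0.6)]
handle_collar [([345.5, 245.1], 0.51)]
handle_tip [([342.0, 224.4], 0.69), ([272.9, 181.5], 0.62)]
jig [([342.8, 263.3], 0.87)]
paint_tin [([412.1, 212.7], 0.9)]
spray_can [([137.1, 227.6], 0.65)]
hammer [([274.2, 178.7], 0.92)]
```

View pics/side0.png

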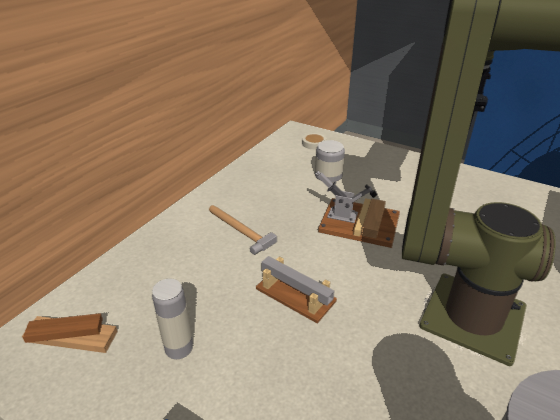

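View pics/top0.png

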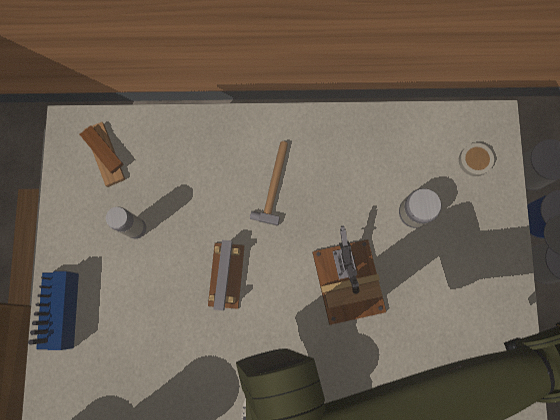

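```bash
cat > h.py <<'E'
import numpy as np, cv2
from plant import ctrl
def ray(n,px):
    m=ctrl.camera_model(n); f=210/np.tan(np.radians(m["vertical_fov"])/2)
    d=np.array([(px[0]-m["cx"])/f,(px[1]-m["cy"])/f,1.]); R=np.array(m["orientation"])
    d=R@d; return np.array(m["origin"]),d/np.linalg.norm(d)
def atz(n,px,z):
    o,d=ray(n,px); return o+d*(z-o[2])/d[2]
def tri(a,b):
    o1,d1=ray("side",a); o2,d2=ray("top",b)
    A=np.stack([d1,-d2],1); t=np.linalg.lstsq(A,o2-o1,rcond=None)[0]
    p,q=o1+d1*t[0],o2+d2*t[1]; return (p+q)/2,np.linalg.norm(p-q)
def proj(n,P):
    m=ctrl.camera_model(n); f=210/np.tan(np.radians(m["vertical_fov"])/2)
    c=np.array(m["orientation"]).T@(np.asarray(P)-np.array(m["origin"])); return np.array([m["cx"]+f*c[0]/c[2],m["cy"]+f*c[1]/c[2]])
def crop(n,box,k,name):
    im=ctrl.camera(n)[:,:,::-1]; x0,y0,x1,y1=box
    cv2.imwrite("pics/"+name,cv2.resize(im[y0:y1,x0:x1],None,fx=k,fy=k,interpolation=cv2.INTER_CUBIC))
E
python3 - <<'E'
from h import *
D={"bar":((297.7,275.7),(223,274.9),.059),"cradle":((295.5,279.2),(225,275.5),.059),"pivot":((345.4,196.6),(345.8,258.4),.085),"collar":((330.3,182.2),(345.5,245.1),.12),"tip":((316.1,173),(342,224.4),.16),"jig":((338.3,217.7),(342.8,263.3),0),"tin":((331.5,176),(412.1,212.7),0),"can":((178.9,347.5),(137.1,227.6),0),"ham":((241.3,228.9),(274.2,178.7),0)}
for k,(a,b,z) in D.items():
    p,e=tri(a,b); print(k,p.round(3),round(e,4),"side",atz("side",a,z).round(3),"top",atz("top",b,z).round(3))
crop("side",(290,140,420,250),6,"s1.png"); crop("top",(290,190,410,330),4,"t1.png")
crop("side",(245,240,345,325),7,"s2.png"); crop("top",(185,220,265,320),6,"t2.png")
E
```

```text
bar [0.397 0.163 0.069] 0.0022 side [0.4   0.153 0.059] top [0.398 0.164 0.059]
cradle [0.4   0.16  0.052] 0.0053 side [0.399 0.167 0.059] top [0.397 0.158 0.059]
pivot [ 0.435 -0.189  0.088] 0.0114 side [ 0.432 -0.195  0.085] top [ 0.441 -0.187  0.085]
collar [ 0.476 -0.181  0.129] 0.0056 side [ 0.484 -0.194  0.12 ] top [ 0.474 -0.183  0.12 ]
tip [ 0.526 -0.173  0.151] 0.004 side [ 0.517 -0.159  0.16 ] top [ 0.526 -0.171  0.16 ]
jig [ 0.439 -0.185  0.007] 0.0095 side [ 0.448 -0.193  0.   ] top [ 0.435 -0.187  0.   ]
tin [ 0.581 -0.403  0.003] 0.0134 side [ 0.576 -0.409  0.   ] top [ 0.588 -0.402  0.   ]
can [ 0.549  0.438 -0.006] 0.0004 side [ 0.545  0.441 -0.   ] top [0.548 0.437 0.   ]
ham [ 0.689  0.013 -0.003] 0.0213 side [0.676 0.013 0.   ] top [0.699 0.017 0.   ]
```

View pics/s1.png

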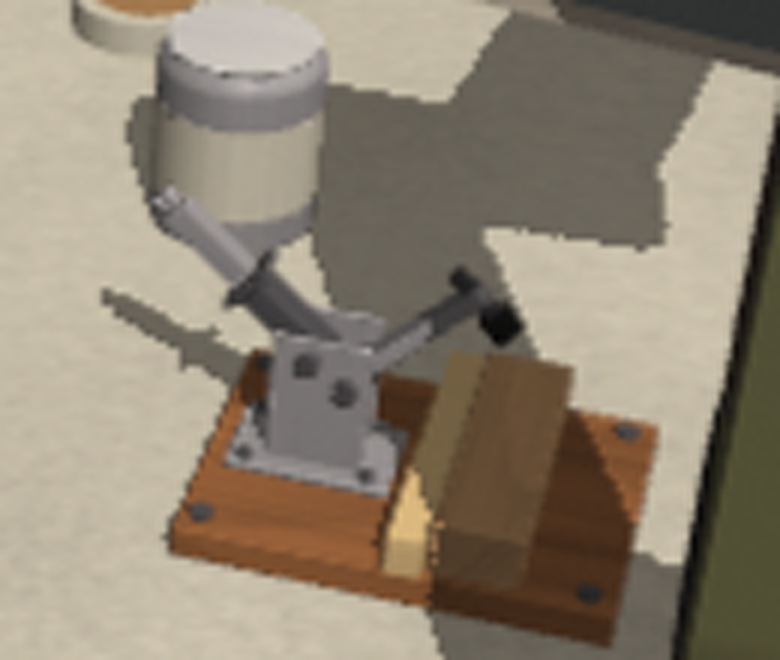

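View pics/t1.png

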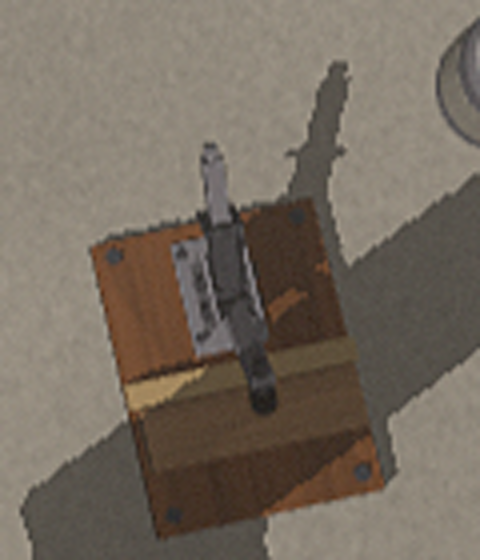

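View pics/s2.png

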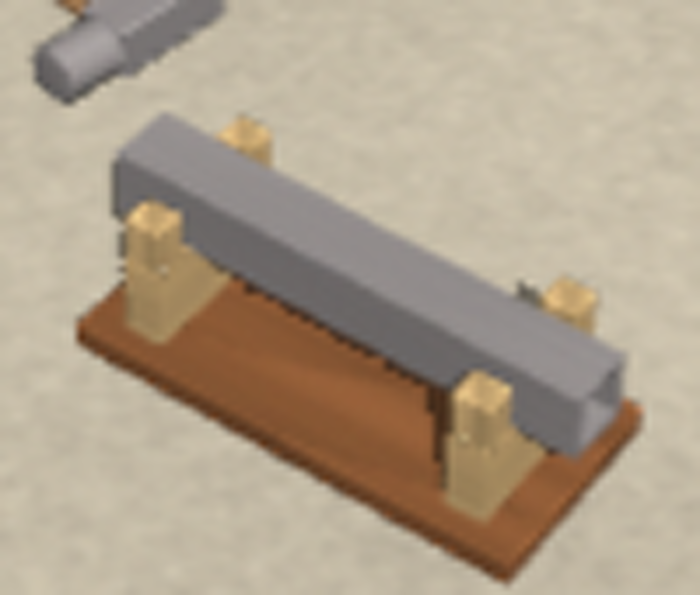

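View pics/t2.png

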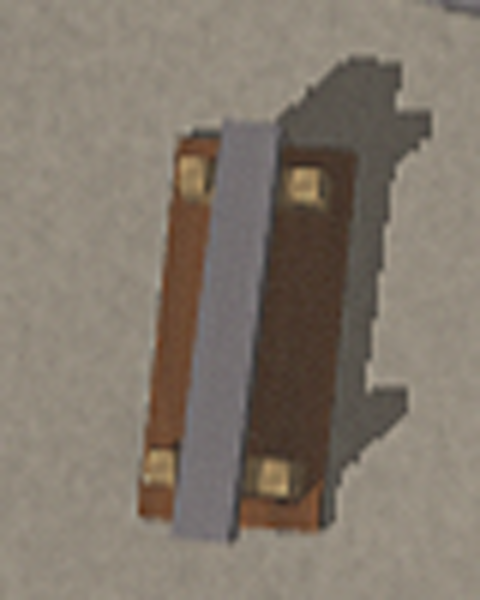

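```bash
python3 - <<'E'
from h import *
def P(n,c,off,k,z): return atz(n,[(c[0]+.5)/k-.5+off[0],(c[1]+.5)/k-.5+off[1]],z)
print("bar top")
for c in((224,120),(280,122),(172,535),(232,540)): print(P("top",c,(185,220),6,.073).round(4))
print("bar side")
for c in((165,113),(115,160),(623,360),(578,402)): print(P("side",c,(245,240),7,.073).round(4))
print("saddle cheeks top z .067 (tops centre)")
for c in((193,177),(306,187),(159,467),(276,478)): print(P("top",c,(185,220),6,.067).round(4))
for c in((152,216),(246,133),(483,390),(571,295)): print(P("side",c,(245,240),7,.067).round(4))
print("jig")
for c in((90,245),(313,198),(385,487),(160,538)): print(P("top",c,(290,190),4,.018).round(4))
for c in((172,540),(258,352),(658,425),(612,618)): print(P("side",c,(290,140),6,.018).round(4))
print("tip")
t=lambda c,off,k:[(c[0]+.5)/k-.5+off[0],(c[1]+.5)/k-.5+off[1]]
for a,b in(((165,200),(210,150)),((250,280),(222,217)) ): p,e=tri(t(a,(290,140),6),t(b,(290,190),4)); print(p.round(4),e.round(4))
E
```

```text
bar top
[0.4992 0.1672 0.073 ]
[0.498  0.1402 0.073 ]
[0.3024 0.1887 0.073 ]
[0.2999 0.1604 0.073 ]
bar side
[0.4949 0.1422 0.073 ]
[0.4967 0.1732 0.073 ]
[0.2964 0.1665 0.073 ]
[0.3008 0.1915 0.073 ]
saddle cheeks top z .067 (tops centre)
[0.4724 0.1825 0.067 ]
[0.4672 0.1279 0.067 ]
[0.3342 0.1963 0.067 ]
[0.3288 0.1407 0.067 ]
[0.4729 0.1854 0.067 ]
[0.4671 0.1302 0.067 ]
[0.3326 0.198  0.067 ]
[0.3274 0.1426 0.067 ]
jig
[ 0.4712 -0.0954  0.018 ]
[ 0.5053 -0.262   0.018 ]
[ 0.2932 -0.3064  0.018 ]
[ 0.2575 -0.1425  0.018 ]
[ 0.464  -0.0856  0.018 ]
[ 0.5    -0.2576  0.018 ]
[ 0.2909 -0.3051  0.018 ]
[ 0.2571 -0.1415  0.018 ]
tip
[ 0.5198 -0.1719  0.153 ] 0.0002
[ 0.4774 -0.1837  0.1134] 0.0029
```

```bash
cat >> h.py <<'E'
from scipy.spatial.transform import Rotation as Ro
def frame(yaw,el):  # tool x along bar, yaw deg, elevation rad
    c,s=np.cos(np.radians(yaw)),np.sin(np.radians(yaw)); x=np.array([c*np.cos(el),s*np.cos(el),np.sin(el)])
    y=np.array([s,-c,0]); return np.stack([x,y,np.cross(x,y)],1)
def plan(p,R,n,nt=None,cmd=None):
    """n rows, turn in first nt; prints per-row tool-axis rows"""
    st=ctrl.get_state(); p0,R0=(np.array(st["ee_pos"]),np.array(st["eef_rot"])) if cmd is None else cmd
    nt=nt or n; w=Ro.from_matrix(R0.T@R).as_rotvec(); print("turn",w.round(4),"dist",np.linalg.norm(p-p0).round(4),"tool shift cm",(R0.T@(p-p0)*100).round(2))
    d=(np.asarray(p)-p0)/n; Rk=R0
    for i in range(n):
        t=w/nt if i<nt else w*0; s=Rk.T@d*100
        print(*t.round(3),*s.round(2),end="; "); Rk=Rk@Ro.from_rotvec(t).as_matrix()
    print()
def st():
    s=ctrl.get_state(); R=np.array(s["eef_rot"]); x=R[:,0]
    print(round(s["clock"],2),"p",np.round(s["ee_pos"],4),"yaw",np.degrees(np.arctan2(x[1],x[0])).round(2),"el",np.arcsin(x[2]).round(4),"roll",np.degrees(R[2,1]).round(2),"F",np.round(s["wrist_force"],1),"T",np.round(s["torque"],2),"w",round(s["gripper_width"],4),"j",np.round(s["joint_pos"],1)); return s
E
python3 - <<'E'
from h import *
plan(np.array([.419,.163,.15]),frame(-6,0),25,4)
E
```

```text
turn [ 0.     -0.      0.4375] dist 0.8079 tool shift cm [ 44.93 -66.72   7.57]
0.0 -0.0 0.109 1.8 -2.67 0.3; 0.0 -0.0 0.109 1.5 -2.85 0.3; 0.0 -0.0 0.109 1.18 -3.0 0.3; 0.0 -0.0 0.109 0.84 -3.11 0.3; 0.0 -0.0 0.0 0.5 -3.18 0.3; 0.0 -0.0 0.0 0.5 -3.18 0.3; 0.0 -0.0 0.0 0.5 -3.18 0.3; 0.0 -0.0 0.0 0.5 -3.18 0.3; 0.0 -0.0 0.0 0.5 -3.18 0.3; 0.0 -0.0 0.0 0.5 -3.18 0.3; 0.0 -0.0 0.0 0.5 -3.18 0.3; 0.0 -0.0 0.0 0.5 -3.18 0.3; 0.0 -0.0 0.0 0.5 -3.18 0.3; 0.0 -0.0 0.0 0.5 -3.18 0.3; 0.0 -0.0 0.0 0.5 -3.18 0.3; 0.0 -0.0 0.0 0.5 -3.18 0.3; 0.0 -0.0 0.0 0.5 -3.18 0.3; 0.0 -0.0 0.0 0.5 -3.18 0.3; 0.0 -0.0 0.0 0.5 -3.18 0.3; 0.0 -0.0 0.0 0.5 -3.18 0.3; 0.0 -0.0 0.0 0.5 -3.18 0.3; 0.0 -0.0 0.0 0.5 -3.18 0.3; 0.0 -0.0 0.0 0.5 -3.18 0.3; 0.0 -0.0 0.0 0.5 -3.18 0.3; 0.0 -0.0 0.0 0.5 -3.18 0.3;
```

```bash
python3 -m jog '0 0 0.109 1.8 -2.7 0 9.5; 0 0 0.109 1.5 -2.9 0 9.5; 0 0 0.109 1.2 -3 0 9.5; 0 0 0.109 0.8 -3.1 0 9.5; 0 0 0 0.5 -3.2 0 9.5; 0 0 0 0.5 -3.2 0 9.5; 0 0 0 0.5 -3.2 0 9.5; 0 0 0 0.5 -3.2 0 9.5; 0 0 0 0.5 -3.2 0 9.5; 0 0 0 0.5 -3.2 0 9.5' && python3 -m jog '0 0 0 0.5 -3.2 0 9.5; 0 0 0 0.5 -3.2 0 9.5; 0 0 0 0.5 -3.2 0 9.5; 0 0 0 0.5 -3.2 0 9.5; 0 0 0 0.5 -3.2 0 9.5; 0 0 0 0.5 -3.2 0 9.5; 0 0 0 0.5 -3.2 0.5 9.5; 0 0 0 0.5 -3.2 1 9.5; 0 0 0 0.5 -3.2 1 9.5; 0 0 0 0.5 -3.2 1 9.5'
python3 - <<'E'
from h import *
st(); plan(np.array([.419,.163,.14]),frame(-6,0),7)
E
```

```text
clock: 2.03
ee_pos: [0.2947, -0.2998, 0.2258]
eef_rot: [[0.995, -0.104, 0.0], [-0.104, -0.995, -0.0], [0.001, 0.0, -1.0]]
wrist_force: [1.5, -0.5, -0.5]
gripper_width: 0.0953
clock: 2.87
ee_pos: [0.3776, 0.0136, 0.1908]
eef_rot: [[0.995, -0.103, 0.002], [-0.103, -0.995, -0.0], [0.002, 0.0, -1.0]]
wrist_force: [0.4, 0.1, -0.1]
gripper_width: 0.0953
2.87 p [0.3776 0.0136 0.1908] yaw -5.91 el 0.002 roll 0.0 F [ 0.4  0.1 -0.1] T [ 0.02  0.04 -0.01] w 0.0953 j [ -6.1 -29.7 129.3  -0.   80.3  89.8]
turn [ 0.0001 -0.002   0.0016] dist 0.1632 tool shift cm [  2.57 -15.29   5.09]
0.0 -0.0 0.0 0.37 -2.18 0.73; 0.0 -0.0 0.0 0.37 -2.18 0.73; 0.0 -0.0 0.0 0.37 -2.18 0.73; 0.0 -0.0 0.0 0.37 -2.18 0.73; 0.0 -0.0 0.0 0.37 -2.18 0.73; 0.0 -0.0 0.0 0.37 -2.18 0.73; 0.0 -0.0 0.0 0.37 -2.18 0.73;
```

```bash
python3 -m jog '0 0 0 0.4 -2.2 0.7 9.5; 0 0 0 0.4 -2.2 0.7 9.5; 0 0 0 0.4 -2.2 0.7 9.5; 0 0 0 0.4 -2.2 0.7 9.5; 0 0 0 0.4 -2.2 0.7 9.5; 0 0 0 0.4 -2.2 0.7 9.5; 0 0 0 0.2 -1.6 0.7 9.5; 0 0 0 0 -0.5 0 9.5; 0 0 0 0 0 0 9.5; 0 0 0 0 0 0 9.5'
python3 - <<'E'
from h import *
st(); plan(np.array([.419,.163,.051]),frame(-6,0),7)
crop("side",(225,180,365,325),5,"s3.png"); crop("top",(165,200,305,330),5,"t3.png")
E
```

```text
clock: 3.7
ee_pos: [0.4189, 0.1611, 0.142]
eef_rot: [[0.995, -0.103, 0.0], [-0.103, -0.995, -0.0], [0.0, 0.0, -1.0]]
wrist_force: [-0.4, 0.4, 0.3]
gripper_width: 0.0948
3.7 p [0.4189 0.1611 0.142 ] yaw -5.89 el 0.0002 roll 0.02 F [-0.4  0.4  0.3] T [0.04 0.01 0.02] w 0.0948 j [ 14.2 -15.6 124.2  -0.   71.4 110.1]
turn [ 0.0004 -0.0002  0.0019] dist 0.091 tool shift cm [-0.01 -0.19  9.1 ]
0.0 -0.0 0.0 -0.0 -0.03 1.3; 0.0 -0.0 0.0 -0.0 -0.03 1.3; 0.0 -0.0 0.0 -0.0 -0.03 1.3; 0.0 -0.0 0.0 -0.0 -0.03 1.3; 0.0 -0.0 0.0 -0.0 -0.03 1.3; 0.0 -0.0 0.0 -0.0 -0.03 1.3; 0.0 -0.0 0.0 -0.0 -0.03 1.3;
```

View pics/s3.png

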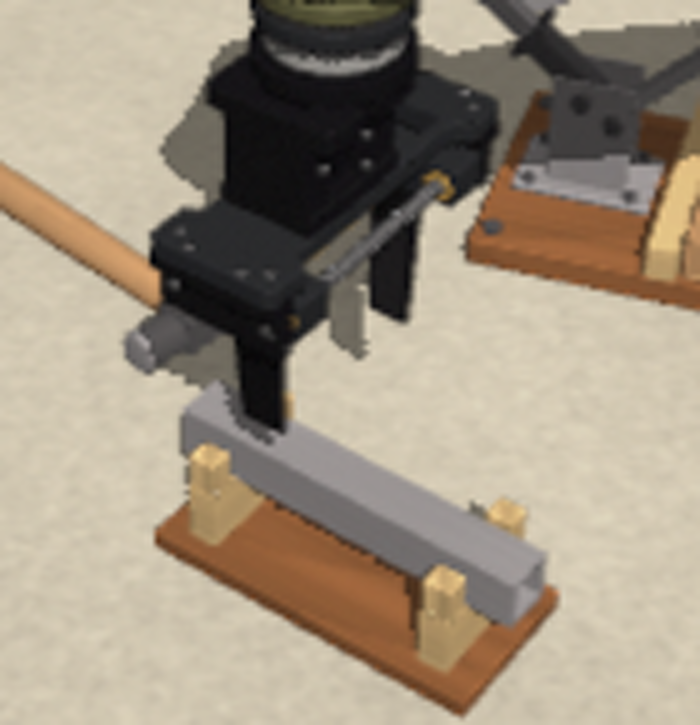

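View pics/t3.png

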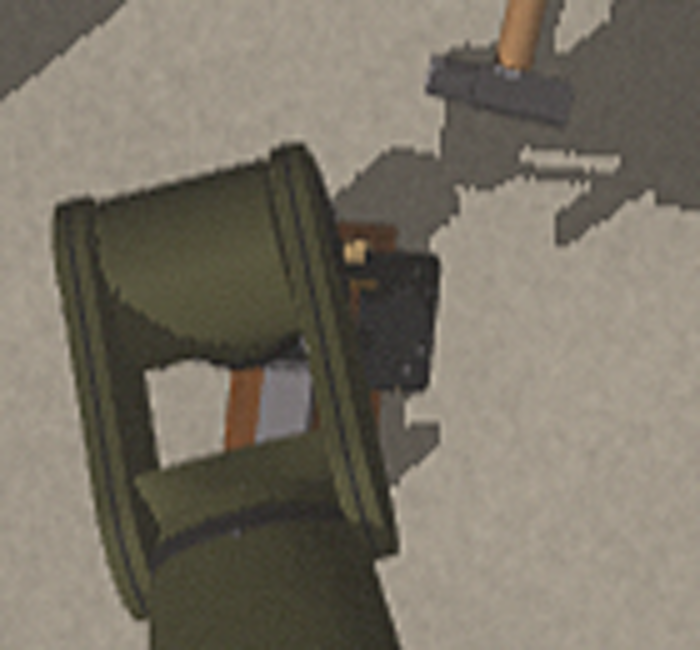

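```bash
python3 -m jog '0 0 0 0 -0.2 1.3 9.5; 0 0 0 0 0 1.3 9.5; 0 0 0 0 0 1.3 9.5; 0 0 0 0 0 1.3 9.5; 0 0 0 0 0 1.3 9.5; 0 0 0 0 0 1.3 9.5; 0 0 0 0 0 1.2 8; 0 0 0 0 0 0 6; 0 0 0 0 0 0 2; 0 0 0 0 0 0 2' 55
python3 -m jog '0 0 0 0 0 0 2; 0 0 0 0 0 0 2; 0 0 0 0 0 0 2; 0 0 0 0 0 0 2; 0 0 0 0 0 0 2; 0 0 0 0 0 0 2; 0 0 0 0 0 0 2; 0 0 0 0 0 0 2; 0 0 0 0 0 0 2; 0 0 0 0 0 0 2' 55
python3 - <<'E'
from h import *
st()
crop("side",(225,200,365,325),5,"s4.png")
E
```

```text
clock: 4.63
ee_pos: [0.4198, 0.1631, 0.0527]
eef_rot: [[0.995, -0.104, 0.002], [-0.104, -0.995, 0.0], [0.002, -0.001, -1.0]]
wrist_force: [-0.1, -0.3, 0.7]
gripper_width: 0.0737
clock: 5.47
ee_pos: [0.4192, 0.1637, 0.0517]
eef_rot: [[0.995, -0.103, 0.0], [-0.103, -0.995, 0.001], [0.0, -0.001, -1.0]]
wrist_force: [0.4, 2.9, -0.5]
gripper_width: 0.0273
5.47 p [0.4192 0.1637 0.0517] yaw -5.92 el 0.0001 roll -0.04 F [ 0.4  2.9 -0.5] T [ 0.47  0.   -0.01] w 0.0273 j [ 14.5  -8.5 127.9   0.   60.6 110.4]
```

View pics/s4.png

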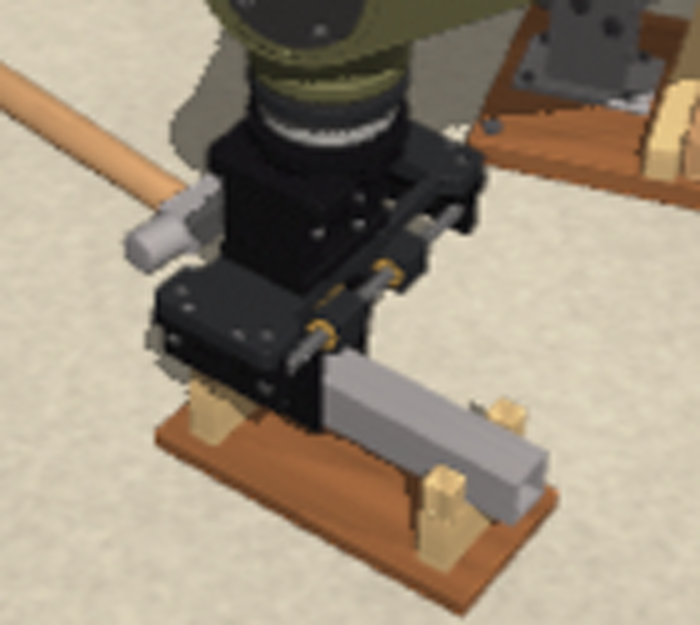

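```bash
python3 - <<'E'
import cv2,numpy as np
def z(n,b,k,o):
    im=cv2.imread(f"pics/{n}0.png"); x0,y0,x1,y1=b; c=cv2.resize(im[y0:y1,x0:x1],None,fx=k,fy=k,interpolation=cv2.INTER_LINEAR)
    for x in range(x0,x1,5): cv2.putText(c,str(x),((x-x0)*k,10),0,.35,(0,0,255)); cv2.line(c,(int((x-x0+.5)*k),0),(int((x-x0+.5)*k),c.shape[0]),(0,0,255) if x%10==0 else (90,90,90),1)
    for y in range(y0,y1,5): cv2.putText(c,str(y),(0,(y-y0)*k+k),0,.35,(0,255,255)); cv2.line(c,(0,int((y-y0+.5)*k)),(c.shape[1],int((y-y0+.5)*k)),(0,200,200) if y%10==0 else (90,90,90),1)
    cv2.imwrite(o,c)
z("side",(305,160,380,215),10,"pics/s5.png"); z("top",(325,220,375,275),10,"pics/t5.png")
E
```

```text
(no output)
```

View pics/s5.png

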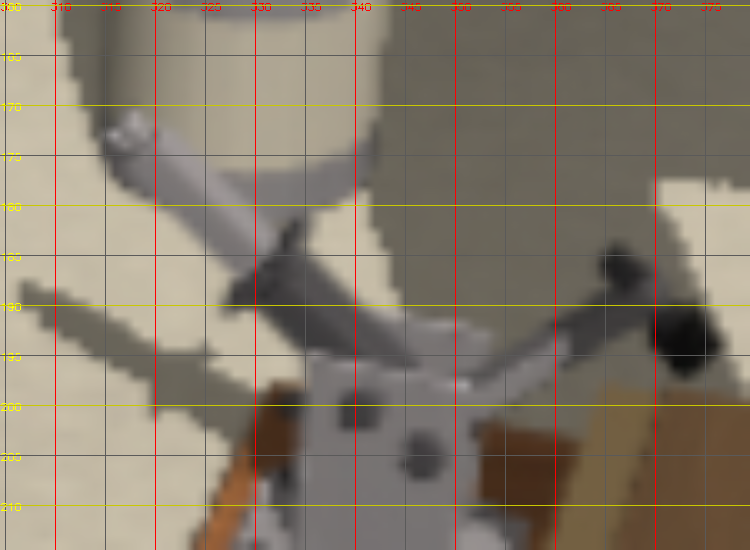

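View pics/t5.png

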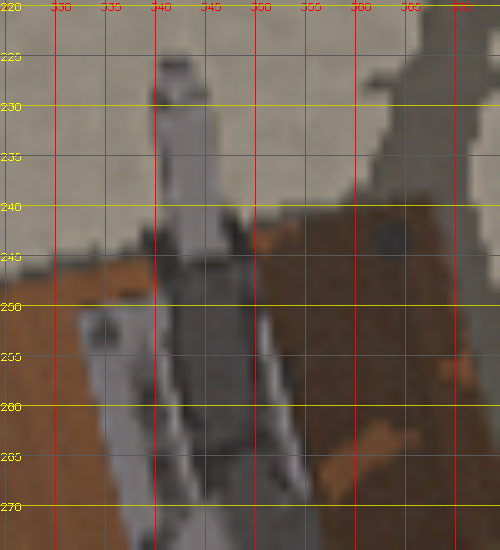

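```bash
cat > fit.py <<'E'
from h import *
from scipy.optimize import least_squares
def box(q,r0,r1,w):
    x,y,yaw,el=q; c,s=np.cos(yaw),np.sin(yaw); ex=np.array([c*np.cos(el),s*np.cos(el),np.sin(el)]); ey=np.array([-s,c,0]); ez=np.cross(ex,ey)
    o=np.array([x,y,.085]); return [o+r*ex+a*w/2*ey+b*w/2*ez for r in(r0,r1) for a in(-1,1) for b in(-1,1)]
def hull(n,P): return cv2.convexHull(np.array([proj(n,p) for p in P],np.float32))
def brd(q):
    x,y,yaw,el=q; c,s=np.cos(yaw),np.sin(yaw); return [np.array([x+a*c-b*s,y+a*s+b*c,.018]) for a,b in((.05,.085),(.05,-.085),(-.17,-.085),(-.17,.085))]
t=lambda c,off,k:[(c[0]+.5)/k-.5+off[0],(c[1]+.5)/k-.5+off[1]]
shaft={"side":[(322,173.5),(326,177),(330,180.5),(318,179),(322,182.2),(326,185.7)],"top":[(340.3,232),(340.8,237),(341.7,241),(346,232),(346.6,237),(347.2,241)]}
tip={"side":[(317,170.3),(314.3,173)],"top":[(342.5,224.8),(340.5,226),(344.7,226)]}
col={"side":[(334.8,181),(326.3,190.5)],"top":[(338.8,243.5),(349,242.5)]}
bt=[t(c,(290,190),4) for c in((90,245),(313,198),(385,487),(160,538))]
bs=[t(c,(290,140),6) for c in((172,540),(258,352),(658,425),(612,618))]
def res(q):
    r=[]
    for n in("side","top"):
        dx=q[4:6] if n=="side" else q[6:8]
        for P,pts in((box(q[:4],.051,.101,.014),shaft[n]),(box(q[:4],.101,.111,.009),tip[n]),(box(q[:4],.045,.051,.028),col[n])):
            h=hull(n,P)
            r+=[cv2.pointPolygonTest(h,(float(a[0]-dx[0]),float(a[1]-dx[1])),True) for a in pts]
        B=[proj(n,p) for p in brd(q[:4])]
        for o,p in zip(bs if n=="side" else bt,B): r+=list(.5*(np.array(o)-p-dx))
    r+=list(np.array(q[4:])/1.0)
    return np.array(r)
s=least_squares(res,[.439,-.187,.211,.72,0,0,0,0],diff_step=1e-4,x_scale=[.01,.01,.05,.05,1,1,1,1],loss="soft_l1")
q=s.x; print("x,y,yaw,el",q[:2].round(4),np.degrees(q[2]).round(2),q[3].round(3),"off px",q[4:].round(2)); print(s.fun.round(1))
for n in("side","top"):
    im=cv2.imread(f"pics/{n}0.png"); b=(290,150,400,250) if n=="side" else (300,210,400,310); k=6
    c=cv2.resize(im[b[1]:b[3],b[0]:b[2]],None,fx=k,fy=k)
    for P in(box(q[:4],.051,.101,.014),box(q[:4],.101,.111,.009),box(q[:4],.045,.051,.028),brd(q[:4])):
        h=hull(n,P).reshape(-1,2)+(q[4:6] if n=="side" else q[6:8]); cv2.polylines(c,[np.int32((h-b[:2]+.5)*k)],True,(0,0,255),1)
    cv2.imwrite(f"pics/fit_{n}.png",c)
E
python3 fit.py
```

```text
Traceback (most recent call last):
  File "fit.py", line 26, in <module>
    s=least_squares(res,[.439,-.187,.211,.72,0,0,0,0],diff_step=1e-4,x_scale=[.01,.01,.05,.05,1,1,1,1],loss="soft_l1")
  File "fit.py", line 20, in res
    h=hull(n,P)
  File "fit.py", line 6, in hull
    def hull(n,P): return cv2.convexHull(np.array([proj(n,p) for p in P],np.float32))
                                                   ~~~~^^^^^
  File "h.py", line 14, in proj
    m=ctrl.camera_model(n); f=210/np.tan(np.radians(m["vertical_fov"])/2)
ValueError: time passes only in moves, steps and waits
```

```bash
sed -i 's/^import numpy as np, cv2/import numpy as np, cv2, functools/; s/ctrl.camera_model(n)/CM(n)/' h.py; sed -i '2a CM=functools.cache(lambda n: ctrl.camera_model(n))' h.py; sed -i "s/diff_step=1e-4/diff_step=1e-3/" fit.py; python3 fit.py
```

```text
x,y,yaw,el [ 0.4399 -0.1894] 11.8 0.689 off px [-0.09  0.13  0.07  0.04]
[ 0.2 -0.1 -0.3 -0.4  0.   0.2 -0.2 -0.4 -0.   0.2  0.4  1.3  0.6  0.6
 -0.1  0.1 -0.1 -0.2  0.1 -0.   0.3  0.1  0.1  0.1  0.2  0.1 -0.5 -0.
  0.4 -0.1  0.  -0.1  0.1 -0.2 -0.4  0.2 -0.3 -0.1  0.1  0.1  0. ]
```

View pics/fit_side.png

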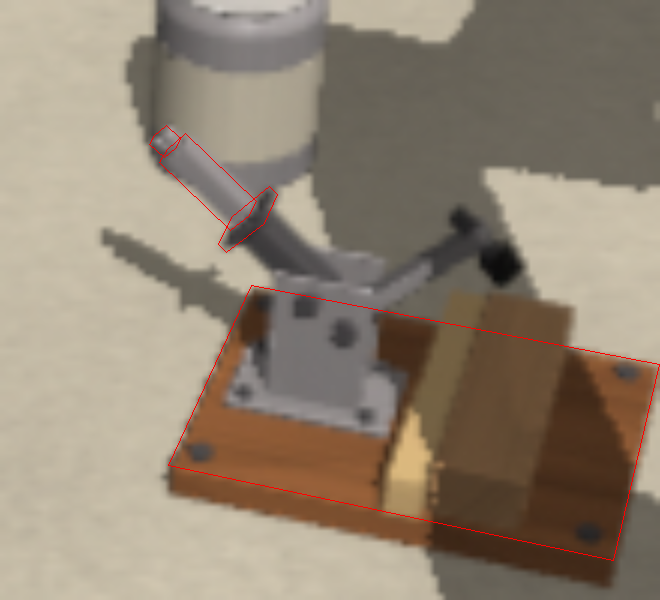

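View pics/fit_top.png

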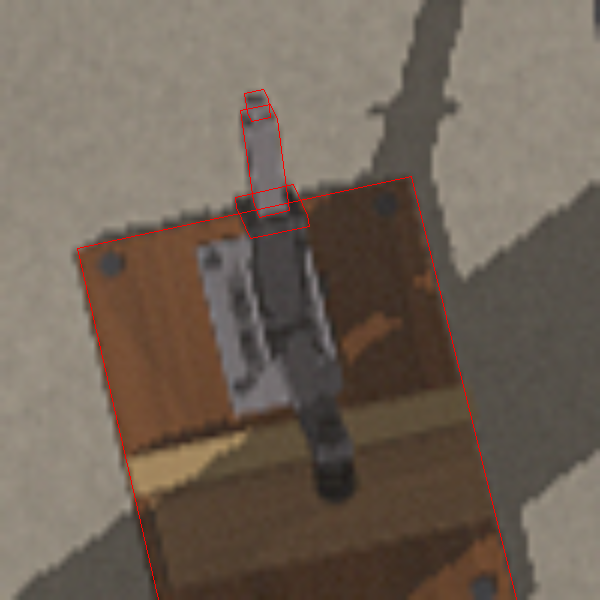

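```bash
cat >> h.py <<'E'
J=np.array([.440,-.189,.085]); YAW=11.8; GX,GZ=.0208,.0073
def tcp(r,el,yaw=YAW):
    R=frame(yaw,el); return J+R[:,0]*(r+GX)+R[:,2]*GZ, R
E
python3 - <<'E'
from h import *
p,R=tcp(.246,.689); print(p.round(4))
plan(p,R,16,12,(np.array([.4192,.1637,.1417]),frame(-5.9,0)))
E
python3 -m jog '0 0 0 0 0 -0.5 2; 0 0 0 0 0 -1 2; 0 0 0 0 0 -1.5 2; 0 0 0 0 0 -1.5 2; 0 0 0 0 0 -1.5 2; 0 0 0 0 0 -1.5 2; 0 0 0 0 0 -1 2; 0 0 0 0 0 -0.5 2; 0 0 0 0 0 0 2; 0 0 0 0 0 0 2' 60
python3 - <<'E'
from h import *
st()
E
```

```text
[ 0.6461 -0.1459  0.249 ]
turn [ 0.1064  0.6834 -0.2966] dist 0.3986 tool shift cm [ 25.76  28.47 -10.73]
0.009 0.057 -0.025 1.61 1.78 -0.67; 0.009 0.057 -0.025 1.6 1.81 -0.6; 0.009 0.057 -0.025 1.59 1.85 -0.52; 0.009 0.057 -0.025 1.57 1.88 -0.45; 0.009 0.057 -0.025 1.55 1.92 -0.38; 0.009 0.057 -0.025 1.52 1.95 -0.31; 0.009 0.057 -0.025 1.48 1.99 -0.24; 0.009 0.057 -0.025 1.45 2.02 -0.17; 0.009 0.057 -0.025 1.4 2.06 -0.11; 0.009 0.057 -0.025 1.36 2.09 -0.05; 0.009 0.057 -0.025 1.31 2.12 0.01; 0.009 0.057 -0.025 1.25 2.15 0.06; 0.0 0.0 -0.0 1.19 2.18 0.11; 0.0 0.0 -0.0 1.19 2.18 0.11; 0.0 0.0 -0.0 1.19 2.18 0.11; 0.0 0.0 -0.0 1.19 2.18 0.11; 
clock: 6.35
ee_pos: [0.4188, 0.1633, 0.1413]
eef_rot: [[0.995, -0.103, -0.001], [-0.103, -0.995, -0.0], [-0.001, 0.0, -1.0]]
wrist_force: [-0.5, 0.9, -4.7]
gripper_width: 0.0273
6.35 p [0.4188 0.1633 0.1413] yaw -5.91 el -0.0006 roll 0.02 F [-0.5  0.9 -4.7] T [ 0.02 -0.06 -0.01] w 0.0273 j [ 14.5 -15.5 124.2  -0.   71.3 110.4]
```

```bash
python3 -m jog '0.009 0.057 -0.025 1.6 1.8 -0.7 2; 0.009 0.057 -0.025 1.6 1.8 -0.6 2; 0.009 0.057 -0.025 1.6 1.85 -0.5 2; 0.009 0.057 -0.025 1.6 1.9 -0.45 2; 0.009 0.057 -0.025 1.55 1.9 -0.4 2; 0.009 0.057 -0.025 1.5 1.95 -0.3 2; 0.009 0.057 -0.025 1.5 2 -0.25 2; 0.009 0.057 -0.025 1.45 2 -0.2 2; 0.009 0.057 -0.025 1.4 2.05 -0.1 2; 0.009 0.057 -0.025 1.35 2.1 0 2'
python3 - <<'E'
from h import *
st(); plan(*tcp(.246,.689),7,3)
E
```

```text
clock: 7.18
ee_pos: [0.5608, -0.0308, 0.2072]
eef_rot: [[0.83, 0.159, 0.534], [0.125, -0.987, 0.099], [0.543, -0.016, -0.839]]
wrist_force: [0.5, 1.5, -4.2]
gripper_width: 0.0278
7.18 p [ 0.5608 -0.0308  0.2072] yaw 8.59 el 0.5742 roll -0.9 F [ 0.5  1.5 -4.2] T [-0.06  0.65  0.03] w 0.0278 j [-15.6 -22.1 127.   19.2  46.5  55.8]
turn [ 0.0145  0.1143 -0.0464] dist 0.1493 tool shift cm [ 7.91 12.66 -0.09]
0.005 0.038 -0.015 1.13 1.81 -0.01; 0.005 0.038 -0.015 1.1 1.83 0.02; 0.005 0.038 -0.015 1.07 1.84 0.05; 0.0 0.0 -0.0 1.04 1.86 0.08; 0.0 0.0 -0.0 1.04 1.86 0.08; 0.0 0.0 -0.0 1.04 1.86 0.08; 0.0 0.0 -0.0 1.04 1.86 0.08;
```

```bash
python3 -m jog '0.005 0.038 -0.015 1.4 1.8 0 2; 0.005 0.038 -0.015 1.4 1.8 0 2; 0.005 0.038 -0.015 1.3 1.8 0.1 2; 0 0 0 1.2 1.8 0.1 2; 0 0 0 1 1.8 0.1 2; 0 0 0 0.8 1.5 0.1 2; 0 0 0 0.5 1.2 0 2; 0 0 0 0.3 1 0 2; 0 0 0 0 0 0 2; 0 0 0 0 0 0 2'
python3 - <<'E'
from h import *
st(); plan(*tcp(.246,.689),2)
crop("side",(225,100,385,260),5,"s6.png")
crop("top",(265,120,425,280),5,"t6.png")
E
```

```text
clock: 8.02
ee_pos: [0.6493, -0.1426, 0.2517]
eef_rot: [[0.757, 0.202, 0.621], [0.155, -0.979, 0.13], [0.635, -0.002, -0.773]]
wrist_force: [-0.6, -0.1, -5.0]
gripper_width: 0.028
8.02 p [ 0.6493 -0.1426  0.2517] yaw 11.57 el 0.6877 roll -0.13 F [-0.6 -0.1 -5. ] T [-0.06  0.73  0.01] w 0.028 j [-26.8  -9.7 114.8  32.7  47.2  35. ]
turn [-0.0003  0.0013 -0.0031] dist 0.0053 tool shift cm [-0.46  0.26 -0.03]
-0.0 0.001 -0.002 -0.23 0.13 -0.02; -0.0 0.001 -0.002 -0.23 0.13 -0.02;
```

View pics/s6.png

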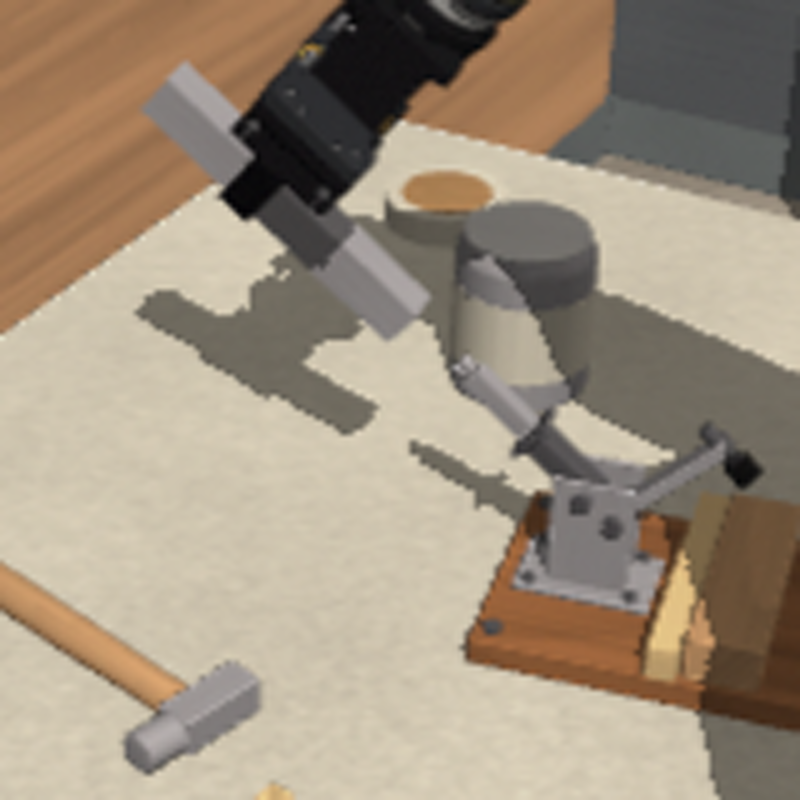

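View pics/t6.png

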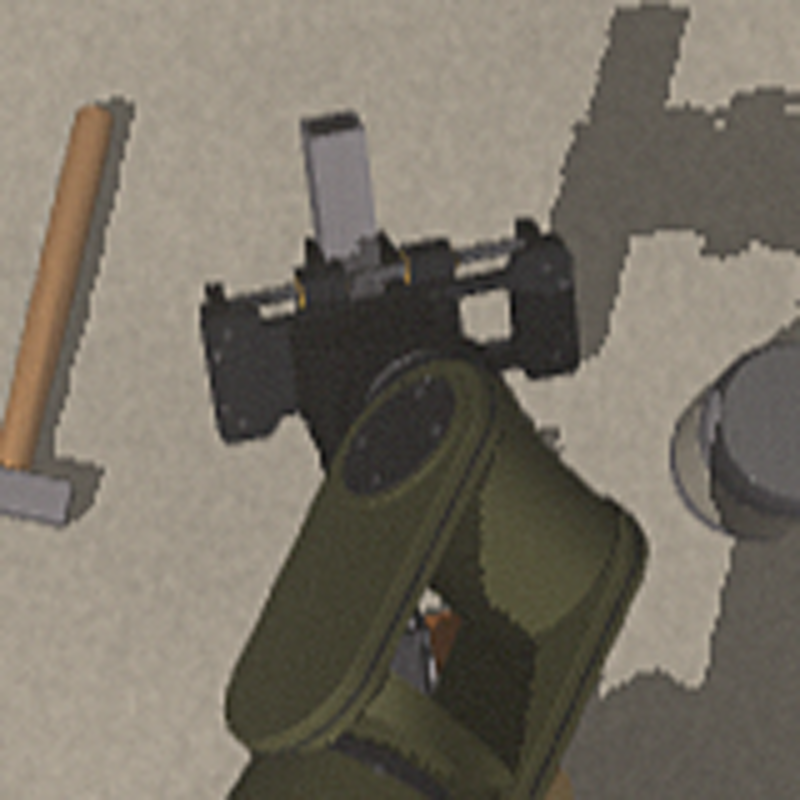

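```bash
cat >> h.py <<'E'
def barbox(dx=0,tilt=0):
    s=ctrl.get_state(); R=np.array(s["eef_rot"]); p=np.array(s["ee_pos"]); g=p-R[:,2]*GZ
    Rb=R@Ro.from_rotvec([0,tilt,0]).as_matrix()
    c=g-Rb[:,0]*(GX+dx); return [c+Rb@np.array([a*.1,b*.014,d*.014]) for a in(-1,1) for b in(-1,1) for d in(-1,1)]
def hbox(el,r0,r1,w):
    R=frame(YAW,el); return [J+R@np.array([r,b*w/2,d*w/2]) for r in(r0,r1) for b in(-1,1) for d in(-1,1)]
def overlay(n,b,k,name,el=.689,dx=0,tilt=0):
    im=ctrl.camera(n)[:,:,::-1]; c=cv2.resize(im[b[1]:b[3],b[0]:b[2]],None,fx=k,fy=k)
    for P,col in((barbox(dx,tilt),(0,255,0)),(hbox(el,.051,.101,.014),(0,0,255)),(hbox(el,.101,.111,.009),(0,0,255)),(hbox(el,.045,.051,.028),(0,0,255))):
        q=np.array([proj(n,p) for p in P]); q=np.int32((q-b[:2]+.5)*k)
        for i in range(8):
            for j in(1,2,4):
                if not i&j: cv2.line(c,tuple(map(int,q[i])),tuple(map(int,q[i|j])),col,1)
    cv2.imwrite("pics/"+name,c)
E
python3 - <<'E'
from h import *
overlay("side",(245,105,345,205),7,"s7.png"); overlay("top",(305,130,405,230),7,"t7.png")
E
```

```text
(no output)
```

View pics/s7.png

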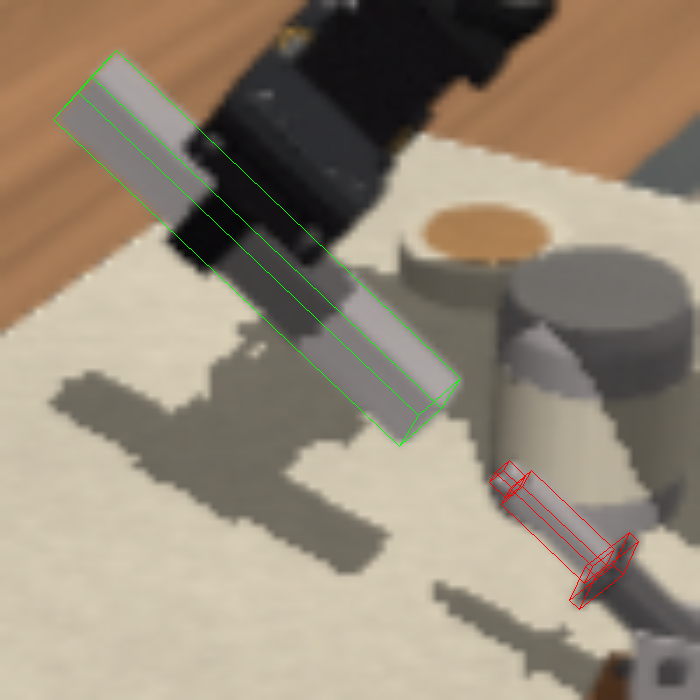

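View pics/t7.png

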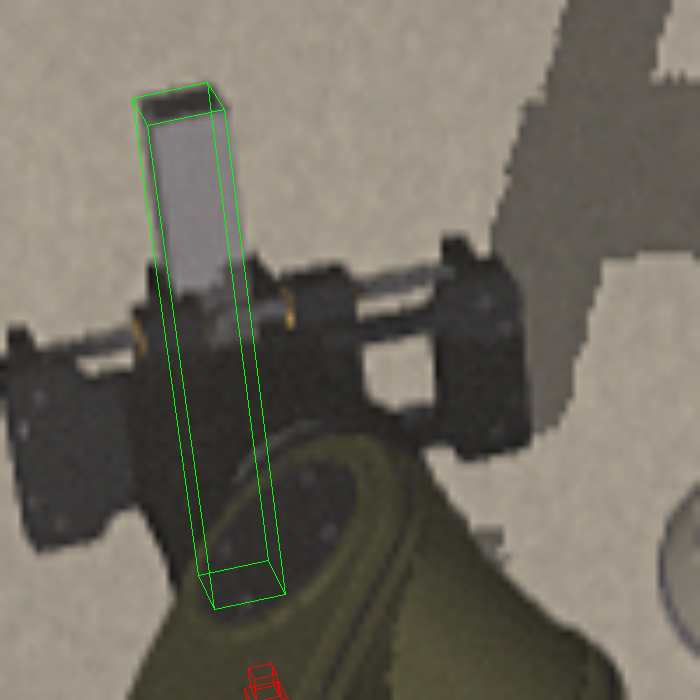

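```bash
sed -i 's/^J=np.array.*;  *YAW/J=np.array([.440,-.188,.085]); YAW/' h.py; grep -n "^J=" h.py; python3 -m jog '0 0.001 -0.003 -0.3 0.1 0 2; 0 0 0 -0.4 0.05 0 2; 0 0 0 -0.5 0 0 2; 0 0 0 -0.5 0 0 2; 0 0 0 -0.5 0 0 2; 0 0 0 -0.5 0 0 2; 0 0 0 -0.4 0 0 2; 0 0 0 -0.2 0 0 2; 0 0 0 0 0 0 2; 0 0 0 0 0 0 2'
python3 - <<'E'
from h import *
st(); plan(*tcp(.211,.689),2)
overlay("side",(265,125,365,225),7,"s8.png")
E
```

```text
36:J=np.array([.440,-.188,.085]); YAW=11.8; GX,GZ=.0208,.0073
clock: 9.05
ee_pos: [0.6253, -0.1495, 0.232]
eef_rot: [[0.754, 0.204, 0.624], [0.158, -0.979, 0.129], [0.637, 0.001, -0.771]]
wrist_force: [0.0, 0.1, -3.8]
gripper_width: 0.0276
9.05 p [ 0.6253 -0.1495  0.232 ] yaw 11.84 el 0.6909 roll 0.07 F [ 0.   0.1 -3.8] T [-0.17  0.74  0.02] w 0.0276 j [-28.8 -11.6 118.4  34.7  46.6  31.2]
turn [ 0.0011 -0.0019  0.0005] dist 0.0077 tool shift cm [-0.77 -0.02  0.05]
0.001 -0.001 0.0 -0.39 -0.01 0.02; 0.001 -0.001 0.0 -0.39 -0.01 0.02;
```

View pics/s8.png

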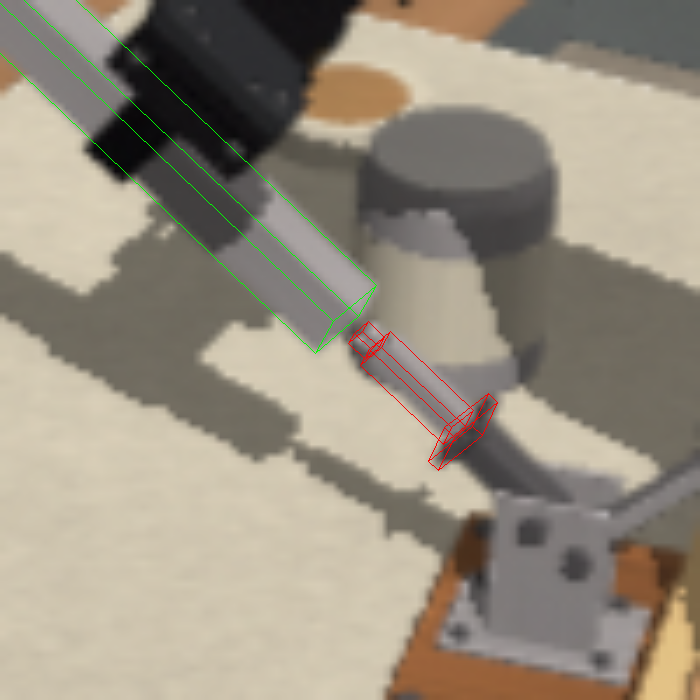

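```bash
python3 -m jog '0.001 -0.002 0 -0.3 0 0.02 2; 0 0 0 -0.3 0 0.02 2; 0 0 0 -0.3 0 0 2; 0 0 0 -0.3 0 0 2; 0 0 0 -0.3 0 0 2; 0 0 0 -0.3 0 0 2; 0 0 0 -0.3 0 0 2; 0 0 0 -0.3 0 0 2; 0 0 0 -0.2 0 0 2; 0 0 0 0 0 0 2'
python3 - <<'E'
from h import *
st(); plan(*tcp(.151,.689),2)
overlay("side",(265,125,365,225),7,"s9.png")
E
```

```text
clock: 9.93
ee_pos: [0.6054, -0.1535, 0.2145]
eef_rot: [[0.756, 0.205, 0.622], [0.158, -0.979, 0.13], [0.635, -0.0, -0.772]]
wrist_force: [0.5, 0.1, -4.5]
gripper_width: 0.028
9.93 p [ 0.6054 -0.1535  0.2145] yaw 11.82 el 0.6881 roll -0.0 F [ 0.5  0.1 -4.5] T [-0.14  0.76  0.02] w 0.028 j [-30.4 -12.9 121.2  36.   46.5  28.4]
turn [-0.0003  0.0009  0.0003] dist 0.041 tool shift cm [-4.1  -0.01 -0.01]
-0.0 0.0 0.0 -2.05 -0.0 -0.01; -0.0 0.0 0.0 -2.05 -0.0 -0.01;
```

View pics/s9.png

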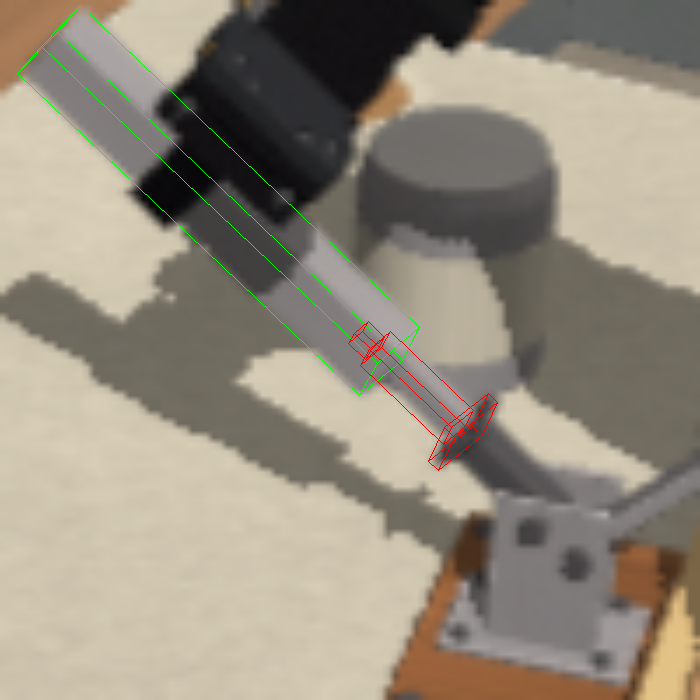

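```bash
python3 -m jog '0 0 0 -0.4 0 0 2; 0 0 0 -0.4 0 0 2; 0 0 0 -0.4 0 0 2; 0 0 0 -0.4 0 0 2; 0 0 0 -0.4 0 0 2; 0 0 0 -0.4 0 0 2; 0 0 0 -0.4 0 0 2; 0 0 0 -0.3 0 0 2; 0 0 0 -0.2 0 0 2; 0 0 0 -0.1 0 0 2'
python3 - <<'E'
from h import *
st(); plan(*tcp(.151,.689),2)
overlay("side",(265,125,365,225),7,"s10.png")
E
```

```text
clock: 10.82
ee_pos: [0.5799, -0.159, 0.1932]
eef_rot: [[0.756, 0.205, 0.622], [0.158, -0.979, 0.13], [0.635, 0.0, -0.772]]
wrist_force: [-0.2, 1.2, -4.8]
gripper_width: 0.0276
10.82 p [ 0.5799 -0.159   0.1932] yaw 11.83 el 0.6885 roll 0.01 F [-0.2  1.2 -4.8] T [-0.14  0.75 -0.02] w 0.0276 j [-32.6 -14.7 124.8  38.   46.2  24.5]
turn [-0.0001  0.0005  0.0004] dist 0.0073 tool shift cm [-0.73 -0.02 -0.  ]
-0.0 0.0 0.0 -0.36 -0.01 -0.0; -0.0 0.0 0.0 -0.36 -0.01 -0.0;
```

View pics/s10.png

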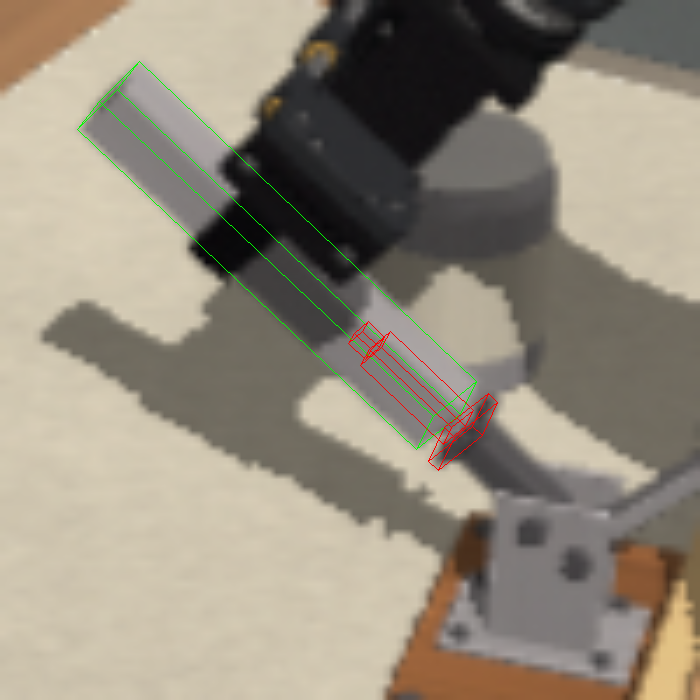

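```bash
python3 -m jog '0 0 0 -0.1 0 0 2; 0 0 0 -0.1 0 0 2; 0 0 0 -0.1 0 0 2; 0 0 0 -0.1 0 0 2; 0 0 0 -0.05 0 0 2; 0 0 0 -0.05 0 0 2; 0 0 0 -0.05 0 0 2; 0 0 0 0 0 0 2; 0 0 0 0 0 0 2; 0 0 0 0 0 0 2'
python3 - <<'E'
from h import *
s=st(); print("Fx tool",(np.array(s["eef_rot"]).T@s["wrist_force"]).round(2)); plan(*tcp(.151,.689),2)
E
```

```text
clock: 11.7
ee_pos: [0.5761, -0.1598, 0.1901]
eef_rot: [[0.756, 0.205, 0.622], [0.159, -0.979, 0.13], [0.636, 0.0, -0.772]]
wrist_force: [0.3, -0.3, -4.4]
gripper_width: 0.0277
11.7 p [ 0.5761 -0.1598  0.1901] yaw 11.86 el 0.6888 roll 0.03 F [ 0.3 -0.3 -4.4] T [-0.14  0.75 -0.03] w 0.0277 j [-33.  -14.9 125.3  38.3  46.2  23.9]
Fx tool [-2.59  0.33  3.57]
turn [-0.      0.0002  0.0008] dist 0.0023 tool shift cm [-0.23 -0.02  0.01]
-0.0 0.0 0.0 -0.11 -0.01 0.0; -0.0 0.0 0.0 -0.11 -0.01 0.0;
```

```bash
python3 -m jog '0 0 0 -0.04 0 0 2; 0 0 0 -0.04 0 0 2; 0 0 0 -0.04 0 0 2; 0 0 0 -0.04 0 0 2; 0 0 0 -0.03 0 0 2; 0 0 0 -0.03 0 0 2; 0 0 0 -0.03 0 0 2; 0 0 0 0 0 0 2; 0 0 0 0 0 0 2; 0 0 0 0 0 0 2'
python3 - <<'E'
from h import *
s=st(); print("Fx tool",(np.array(s["eef_rot"]).T@s["wrist_force"]).round(2)); plan(*tcp(.151,.689),2)
overlay("side",(275,135,355,215),9,"s11.png")
E
```

```text
clock: 12.53
ee_pos: [0.5745, -0.1602, 0.189]
eef_rot: [[0.755, 0.205, 0.623], [0.158, -0.979, 0.13], [0.636, 0.001, -0.771]]
wrist_force: [2.6, 1.1, -3.1]
gripper_width: 0.0278
12.53 p [ 0.5745 -0.1602  0.189 ] yaw 11.85 el 0.6897 roll 0.03 F [ 2.6  1.1 -3.1] T [ 0.12  0.18 -0.02] w 0.0278 j [-33.1 -15.1 125.5  38.5  46.2  23.6]
Fx tool [ 0.17 -0.53  4.19]
turn [ 0.0002 -0.0007  0.0007] dist 0.0005 tool shift cm [-0.04 -0.03  0.03]
0.0 -0.0 0.0 -0.02 -0.01 0.01; 0.0 -0.0 0.0 -0.02 -0.01 0.01;
```

View pics/s11.png

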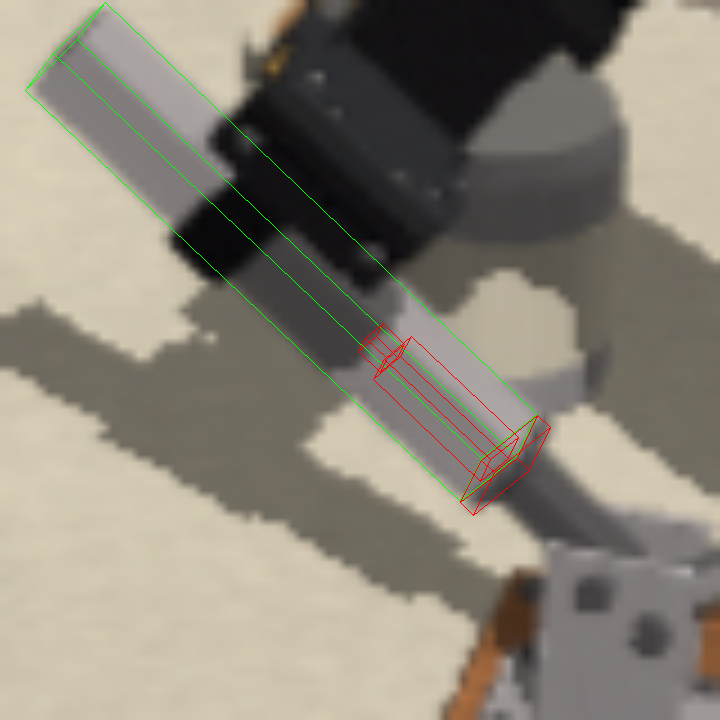

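```bash
cat >> h.py <<'E'
def tcpB(h,d,out=0):
    Rh=frame(YAW,h); Rb=frame(YAW,h-d)
    return J+Rh[:,0]*.078+Rb[:,0]*(.073+GX+out)+Rb[:,2]*GZ, Rb
def seq(poses):
    s=ctrl.get_state(); p0,R0=np.array(s["ee_pos"]),np.array(s["eef_rot"])
    for p,R in poses:
        w=Ro.from_matrix(R0.T@R).as_rotvec(); print(*w.round(3),*(R0.T@(p-p0)*100).round(2),end="; "); p0,R0=p,R
    print()
E
python3 - <<'E'
from h import *
seq([tcpB(.689,d,.015*d) for d in (0.03,.06,.09,.12,.15)])
E
```

```text
0.0 -0.031 0.001 -0.01 -0.03 0.31; -0.0 -0.03 0.0 0.02 -0.0 0.28; 0.0 -0.03 0.0 0.02 -0.0 0.29; -0.0 -0.03 -0.0 0.02 -0.0 0.29; 0.0 -0.03 0.0 0.02 0.0 0.29;
```

```bash
python3 -m jog '0 -0.02 0 0.04 0 0.19 2; 0 -0.02 0 0.03 0 0.19 2; 0 -0.02 0 0.03 0 0.19 2; 0 -0.02 0 0.03 0 0.19 2; 0 -0.02 0 0.03 0 0.19 2; 0 -0.02 0 0.02 0 0.19 2; 0 0 0 0 0 0 2; 0 0 0 0 0 0 2; 0 0 0 0 0 0 2; 0 0 0 0 0 0 2'
python3 - <<'E'
from h import *
s=st(); print("F tool",(np.array(s["eef_rot"]).T@s["wrist_force"]).round(2))
overlay("side",(275,135,355,215),9,"s12.png")
E
```

```text
clock: 13.42
ee_pos: [0.5819, -0.1588, 0.1803]
eef_rot: [[0.825, 0.205, 0.527], [0.173, -0.979, 0.11], [0.538, 0.001, -0.843]]
wrist_force: [-4.5, -1.4, -0.6]
gripper_width: 0.0277
13.42 p [ 0.5819 -0.1588  0.1803] yaw 11.85 el 0.5685 roll 0.04 F [-4.5 -1.4 -0.6] T [-0.29  1.23 -0.02] w 0.0277 j [-30.1 -11.7 121.6  28.7  48.4  32.8]
F tool [-4.27  0.4  -2.07]
```

View pics/s12.png

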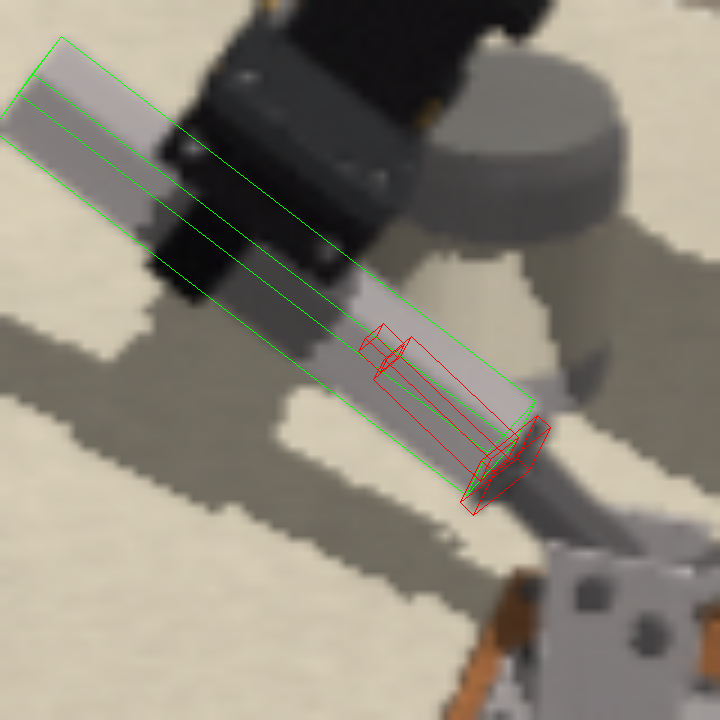

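```bash
cat >> h.py <<'E'
def swing(dl,n):
    s=ctrl.get_state(); p0,R0=np.array(s["ee_pos"]),np.array(s["eef_rot"]); ax=frame(YAW,0)[:,1]
    out=[]
    for k in range(1,n+1):
        Q=Ro.from_rotvec(-ax*dl*k).as_matrix(); out.append((J+Q@(p0-J),Q@R0))
    seq(out)
E
python3 - <<'E'
from h import *
swing(.03,3); swing(.04,2)
E
```

```text
0.0 -0.03 -0.0 -0.0 -0.0 0.52; 0.0 -0.03 -0.0 -0.0 -0.0 0.52; 0.0 -0.03 -0.0 -0.0 -0.0 0.52; 
0.0 -0.04 -0.0 -0.0 -0.0 0.69; 0.0 -0.04 -0.0 -0.0 -0.0 0.69;
```

```bash
python3 -m jog '0 -0.02 0 0 0 0.35 2; 0 -0.03 0 0 0 0.52 2; 0 -0.03 0 0 0 0.52 2; 0 -0.03 0 0 0 0.52 2; 0 -0.03 0 0 0 0.52 2; 0 -0.03 0 0 0 0.52 2; 0 -0.03 0 0 0 0.52 2; 0 -0.03 0 0 0 0.52 2; 0 -0.02 0 0 0 0.35 2; 0 0 0 0 0 0 2'
python3 - <<'E'
from h import *
s=st(); print("F tool",(np.array(s["eef_rot"]).T@s["wrist_force"]).round(2)); swing(.03,1)
overlay("side",(265,135,355,215),8,"s13.png",el=.45)
E
```

```text
clock: 14.3
ee_pos: [0.6004, -0.1547, 0.142]
eef_rot: [[0.93, 0.206, 0.303], [0.196, -0.978, 0.064], [0.31, -0.0, -0.951]]
wrist_force: [-9.9, -1.6, 6.4]
gripper_width: 0.0277
14.3 p [ 0.6004 -0.1547  0.142 ] yaw 11.9 el 0.3153 roll -0.01 F [-9.9 -1.6  6.4] T [-0.34  2.18 -0.01] w 0.0277 j [-24.2  -1.7 113.4  13.   54.3  47.6]
F tool [-7.55 -0.44 -9.15]
0.0 -0.03 0.0 0.0 0.0 0.52;
```

View pics/s13.png

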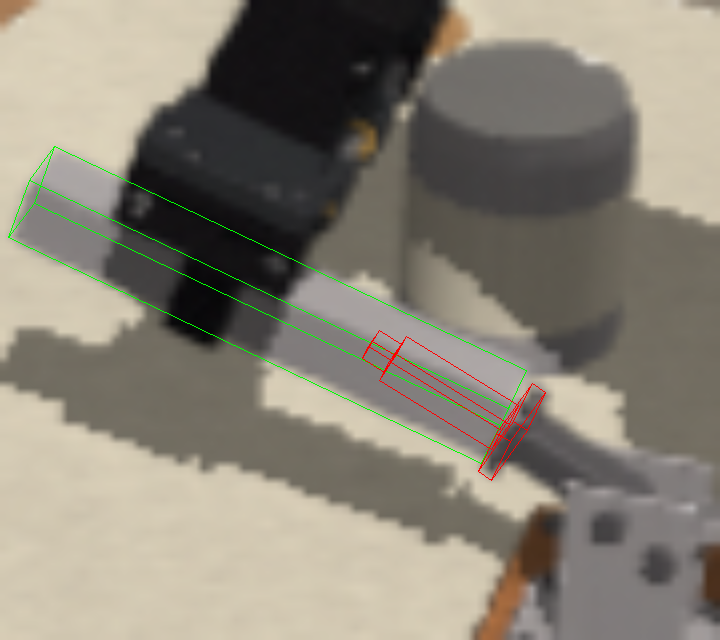

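```bash
python3 -m jog '0 -0.02 0 0 0 0.35 2; 0 -0.03 0 0 0 0.52 2; 0 -0.03 0 0 0 0.52 2; 0 -0.03 0 0 0 0.52 2; 0 -0.03 0 0 0 0.52 2; 0 -0.03 0 0 0 0.52 2; 0 -0.03 0 0 0 0.52 2; 0 -0.03 0 0 0 0.52 2; 0 -0.02 0 0 0 0.35 2; 0 0 0 0 0 0 2'
python3 - <<'E'
from h import *
s=st(); print("F tool",(np.array(s["eef_rot"]).T@s["wrist_force"]).round(2)); swing(.03,1)
overlay("side",(265,145,355,225),8,"s14.png",el=.19)
E
```

```text
clock: 15.18
ee_pos: [0.6099, -0.1527, 0.0995]
eef_rot: [[0.976, 0.205, 0.066], [0.205, -0.979, 0.014], [0.068, -0.0, -0.998]]
wrist_force: [-5.3, -0.6, 3.3]
gripper_width: 0.0282
15.18 p [ 0.6099 -0.1527  0.0995] yaw 11.85 el 0.0677 roll -0.01 F [-5.3 -0.6  3.3] T [-0.29  1.19  0.02] w 0.0282 j [-19.9   8.6 105.6   2.3  62.5  57.3]
F tool [-5.08 -0.53 -3.62]
0.0 -0.03 0.0 0.0 0.0 0.52;
```

View pics/s14.png

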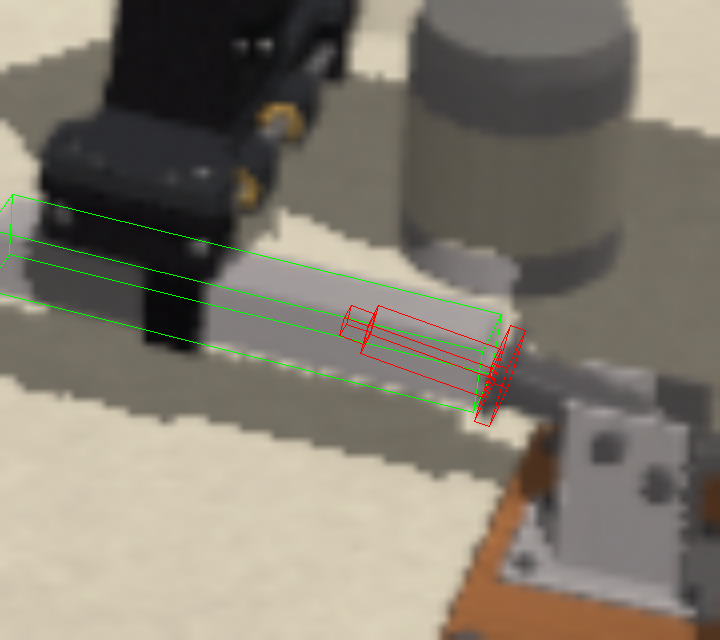

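```bash
python3 -m jog '0 -0.02 0 0 0 0.35 2; 0 -0.03 0 0 0 0.52 2; 0 -0.03 0 0 0 0.52 2; 0 -0.03 0 0 0 0.52 2; 0 -0.02 0 0 0 0.35 2; 0 -0.02 0 0 0 0.35 2; 0 -0.02 0 0 0 0.35 2; 0 -0.01 0 0 0 0.17 2; 0 0 0 0 0 0 2; 0 0 0 0 0 0 2'
python3 - <<'E'
from h import *
s=st(); print("F tool",(np.array(s["eef_rot"]).T@s["wrist_force"]).round(2)); swing(.03,1)
overlay("side",(265,145,355,225),8,"s15.png",el=.0)
E
```

```text
clock: 16.07
ee_pos: [0.6093, -0.1526, 0.0673]
eef_rot: [[0.973, 0.205, -0.109], [0.204, -0.979, -0.023], [-0.111, -0.0, -0.994]]
wrist_force: [-0.7, 0.3, -5.7]
gripper_width: 0.0276
16.07 p [ 0.6093 -0.1526  0.0673] yaw 11.83 el -0.1117 roll -0.02 F [-0.7  0.3 -5.7] T [ 0.19 -0.36 -0.06] w 0.0276 j [-17.6  16.  100.5  -3.3  69.1  62. ]
F tool [ 0.01 -0.44  5.78]
0.0 -0.03 0.0 -0.0 0.0 0.52;
```

View pics/s15.png

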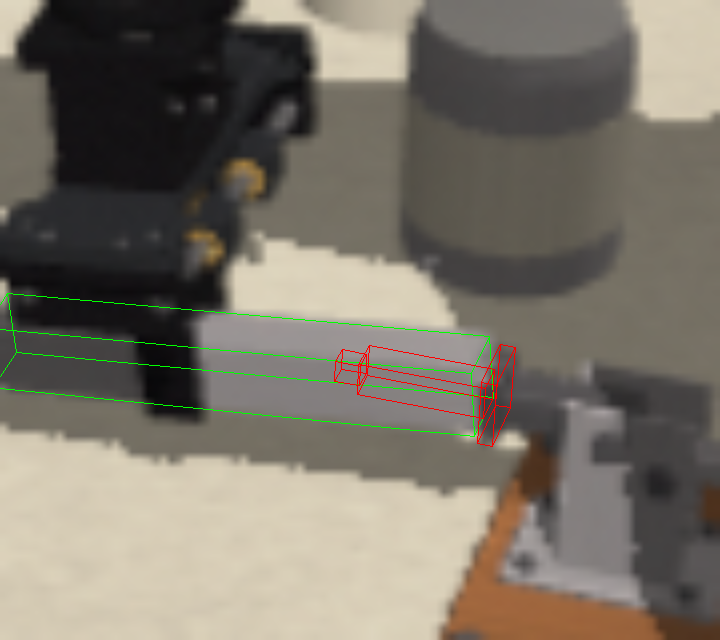

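```bash
python3 - <<'E'
from h import *
seq([tcpB(0,d,.002) for d in (.09,.06,.03,0.02)])
E
```

```text
-0.0 0.021 0.0 -0.03 0.01 -0.17; 0.0 0.03 -0.0 0.02 -0.0 -0.29; -0.0 0.03 -0.0 0.02 0.0 -0.29; -0.0 0.01 0.0 0.01 -0.0 -0.1;
```

```bash
python3 -m jog '0 0.02 0 0 0 -0.17 2; 0 0.015 0 0.01 0 -0.15 2; 0 0.015 0 0.01 0 -0.15 2; 0 0.015 0 0.01 0 -0.15 2; 0 0.015 0 0.01 0 -0.14 2; 0 0.01 0 0.01 0 -0.1 2; 0 0 0 0 0 0 2; 0 0 0 0 0 0 2; 0 0 0 0 0 0 2; 0 0 0 0 0 0 2'
python3 - <<'E'
from h import *
s=st(); print("F tool",(np.array(s["eef_rot"]).T@s["wrist_force"]).round(2))
overlay("side",(265,145,365,225),8,"s16.png",el=.0)
crop("side",(265,145,365,225),8,"s16b.png")
E
```

```text
clock: 16.95
ee_pos: [0.6105, -0.1525, 0.0763]
eef_rot: [[0.978, 0.205, -0.021], [0.205, -0.979, -0.005], [-0.021, 0.0, -1.0]]
wrist_force: [-0.2, 0.7, -4.2]
gripper_width: 0.0277
16.95 p [ 0.6105 -0.1525  0.0763] yaw 11.84 el -0.0215 roll 0.02 F [-0.2  0.7 -4.2] T [ 0.04 -0.11 -0.01] w 0.0277 j [-18.6  12.8 103.2  -0.7  65.   59.8]
F tool [ 0.08 -0.76  4.17]
```

View pics/s16.png

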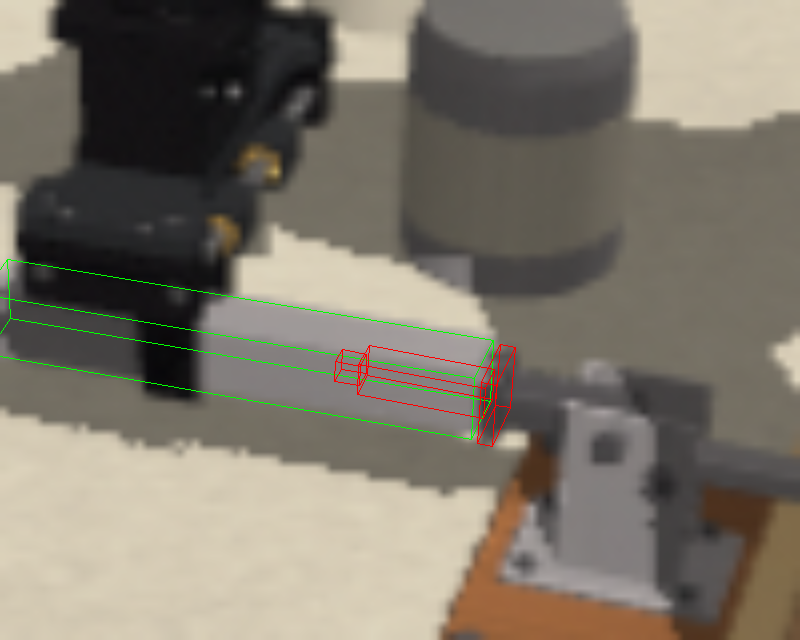

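View pics/s16b.png

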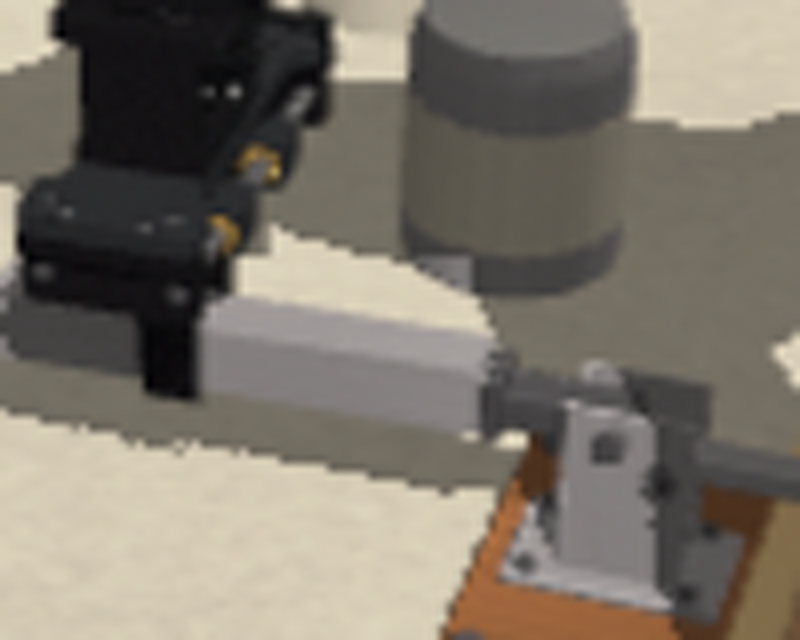

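```bash
python3 -m jog '0 0 0 0.2 0 0 2; 0 0 0 0.4 0 -0.01 2; 0 0 0 0.5 0 -0.01 2; 0 0 0 0.5 0 -0.01 2; 0 0 0 0.5 0 -0.01 2; 0 0 0 0.5 0 -0.01 2; 0 0 0 0.5 0 -0.01 2; 0 0 0 0.5 0 -0.01 2; 0 0 0 0.4 0 -0.01 2; 0 0 0 0.2 0 0 2'
python3 - <<'E'
from h import *
s=st(); print("F tool",(np.array(s["eef_rot"]).T@s["wrist_force"]).round(2))
overlay("side",(255,135,355,225),8,"s17.png",el=.0)
E
```

```text
clock: 17.88
ee_pos: [0.6523, -0.1438, 0.0764]
eef_rot: [[0.978, 0.205, -0.02], [0.205, -0.979, -0.005], [-0.021, 0.0, -1.0]]
wrist_force: [0.8, 0.3, -4.5]
gripper_width: 0.0276
17.88 p [ 0.6523 -0.1438  0.0764] yaw 11.84 el -0.021 roll 0.03 F [ 0.8  0.3 -4.5] T [ 0.02 -0.1  -0.04] w 0.0276 j [-16.8  17.2  97.9  -0.7  66.   61.6]
F tool [ 0.92 -0.15  4.47]
```

View pics/s17.png

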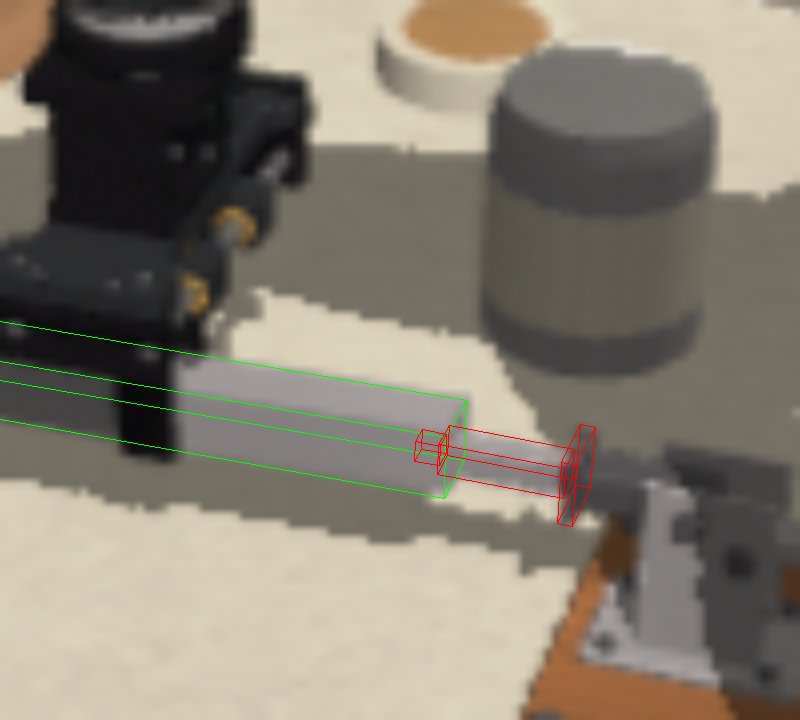

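```bash
python3 -m jog '0 0 0 0.4 0 0 2; 0 0 0 0.6 0 -0.01 2; 0 0 0 0.8 0 -0.01 2; 0 0 0 0.8 0 -0.01 2; 0 0 0 0.8 0 -0.01 2; 0 0 0 0.8 0 -0.05 2; 0 0 0 0.4 0 -0.5 2; 0 0 0 0 0 -1.2 2; 0 0 0 0 0 -1.5 2; 0 0 0 0 0 -1.5 2'
python3 - <<'E'
from h import *
s=st(); 
overlay("side",(255,135,355,225),8,"s18.png",el=.0)
E
```

```text
clock: 18.77
ee_pos: [0.6977, -0.1344, 0.1251]
eef_rot: [[0.979, 0.205, -0.021], [0.205, -0.979, -0.005], [-0.021, 0.001, -1.0]]
wrist_force: [-0.7, -0.8, -4.5]
gripper_width: 0.0278
18.77 p [ 0.6977 -0.1344  0.1251] yaw 11.84 el -0.0211 roll 0.03 F [-0.7 -0.8 -4.5] T [ 0.03 -0.16  0.06] w 0.0278 j [-15.   19.3  90.1  -0.6  71.6  63.4]
```

View pics/s18.png

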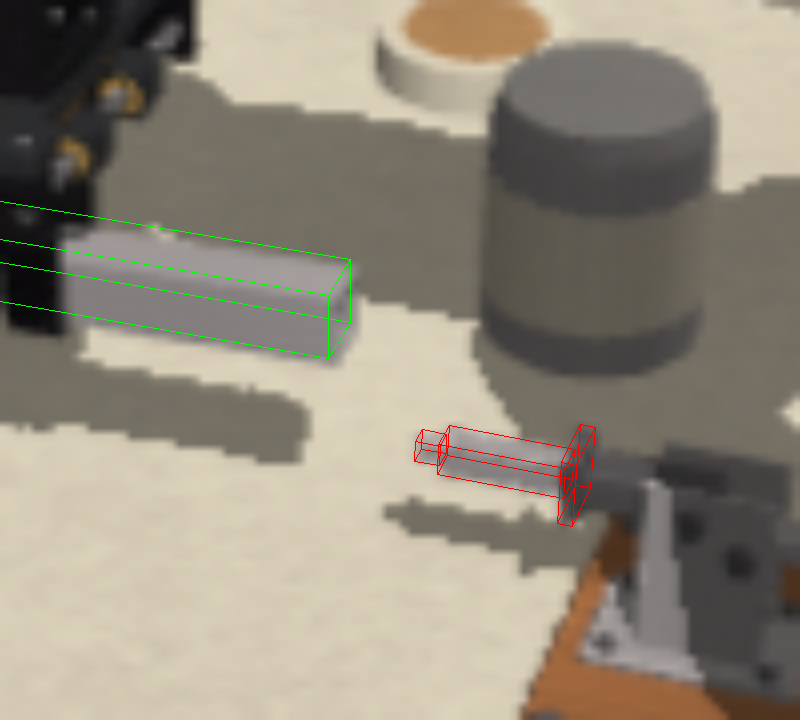

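```bash
python3 - <<'E'
from h import *
plan(np.array([.4207,.1615,.16]),frame(-5.5,0),16,8)
E
```

```text
turn [0.006  0.0138 0.3025] dist 0.4085 tool shift cm [-21.31 -34.73  -2.81]
0.001 0.002 0.038 -1.33 -2.17 -0.18; 0.001 0.002 0.038 -1.41 -2.12 -0.18; 0.001 0.002 0.038 -1.49 -2.06 -0.18; 0.001 0.002 0.038 -1.57 -2.01 -0.18; 0.001 0.002 0.038 -1.64 -1.95 -0.18; 0.001 0.002 0.038 -1.71 -1.88 -0.18; 0.001 0.002 0.038 -1.78 -1.82 -0.18; 0.001 0.002 0.038 -1.85 -1.75 -0.18; 0.0 0.0 0.0 -1.92 -1.68 -0.19; 0.0 0.0 0.0 -1.92 -1.68 -0.19; 0.0 0.0 0.0 -1.92 -1.68 -0.19; 0.0 0.0 0.0 -1.92 -1.68 -0.19; 0.0 0.0 0.0 -1.92 -1.68 -0.19; 0.0 0.0 0.0 -1.92 -1.68 -0.19; 0.0 0.0 0.0 -1.92 -1.68 -0.19; 0.0 0.0 0.0 -1.92 -1.68 -0.19;
```

```bash
python3 -m jog '0.001 0.002 0.038 -0.7 -2.2 -0.6 2; 0.001 0.002 0.038 -1.2 -2.2 -0.6 2; 0.001 0.002 0.038 -1.5 -2.1 -0.4 2; 0.001 0.002 0.038 -1.6 -2 -0.3 2; 0.001 0.002 0.038 -1.7 -2 -0.2 2; 0.001 0.002 0.038 -1.8 -1.9 0 2; 0.001 0.002 0.038 -1.8 -1.9 0 2; 0.001 0.002 0.038 -1.9 -1.8 0 2; 0 0 0 -2 -1.7 0 2; 0 0 0 -2 -1.7 0 2' && python3 - <<'E'
from h import *
st(); plan(np.array([.4207,.1615,.14]),frame(-5.5,0),7,3)
E
```

```text
clock: 19.65
ee_pos: [0.5268, 0.0574, 0.1481]
eef_rot: [[0.995, -0.098, -0.002], [-0.098, -0.995, 0.004], [-0.003, -0.004, -1.0]]
wrist_force: [0.1, 0.0, -4.7]
gripper_width: 0.0276
19.65 p [0.5268 0.0574 0.1481] yaw -5.61 el -0.0028 roll -0.21 F [ 0.1  0.  -4.7] T [ 0.06 -0.02  0.05] w 0.0276 j [  0.3  -4.6 114.1   0.2  70.6  95.8]
turn [-0.0037  0.0028 -0.002 ] dist 0.1489 tool shift cm [-11.58  -9.32   0.88]
-0.001 0.001 -0.001 -1.65 -1.33 0.13; -0.001 0.001 -0.001 -1.65 -1.33 0.12; -0.001 0.001 -0.001 -1.65 -1.33 0.12; -0.0 0.0 -0.0 -1.65 -1.34 0.12; -0.0 0.0 -0.0 -1.65 -1.34 0.12; -0.0 0.0 -0.0 -1.65 -1.34 0.12; -0.0 0.0 -0.0 -1.65 -1.34 0.12;
```

```bash
python3 -m jog '-0.001 0.001 -0.001 -1.9 -1.5 0.1 2; -0.001 0.001 -0.001 -1.9 -1.5 0.1 2; -0.001 0.001 0 -1.9 -1.5 0.1 2; 0 0 0 -1.7 -1.4 0.1 2; 0 0 0 -1.5 -1.3 0.1 2; 0 0 0 -1.3 -1 0.1 2; 0 0 0 -0.9 -0.7 0.1 2; 0 0 0 -0.4 -0.4 0.1 2; 0 0 0 -0.1 0 0 2; 0 0 0 0 0 0 2' && python3 - <<'E'
from h import *
st(); plan(np.array([.4207,.1615,.14]),frame(-5.5,0),1)
overlay("side",(235,210,345,310),7,"s19.png",el=.0)
overlay("top",(185,200,285,310),6,"t19.png",el=.0)
E
```

```text
clock: 20.48
ee_pos: [0.4212, 0.1603, 0.1395]
eef_rot: [[0.995, -0.095, -0.001], [-0.095, -0.995, 0.001], [-0.001, -0.0, -1.0]]
wrist_force: [0.3, -0.3, -4.6]
gripper_width: 0.0277
20.48 p [0.4212 0.1603 0.1395] yaw -5.46 el -0.0013 roll -0.03 F [ 0.3 -0.3 -4.6] T [-0.03  0.    0.04] w 0.0277 j [ 1.400e+01 -1.520e+01  1.241e+02  1.000e-01  7.110e+01  1.094e+02]
turn [-0.0005  0.0013  0.0007] dist 0.0014 tool shift cm [-0.06 -0.11 -0.05]
-0.0 0.001 0.001 -0.06 -0.11 -0.05;
```

View pics/s19.png

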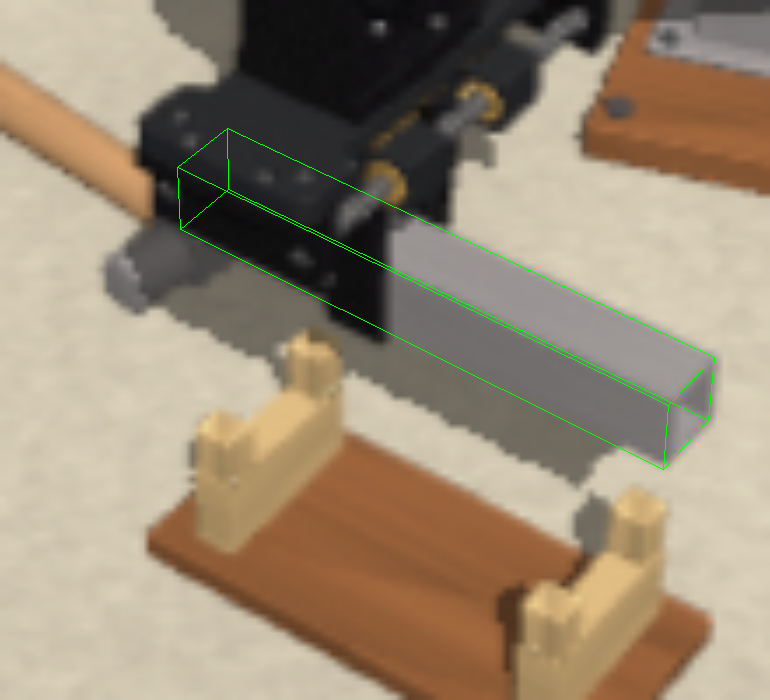

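View pics/t19.png

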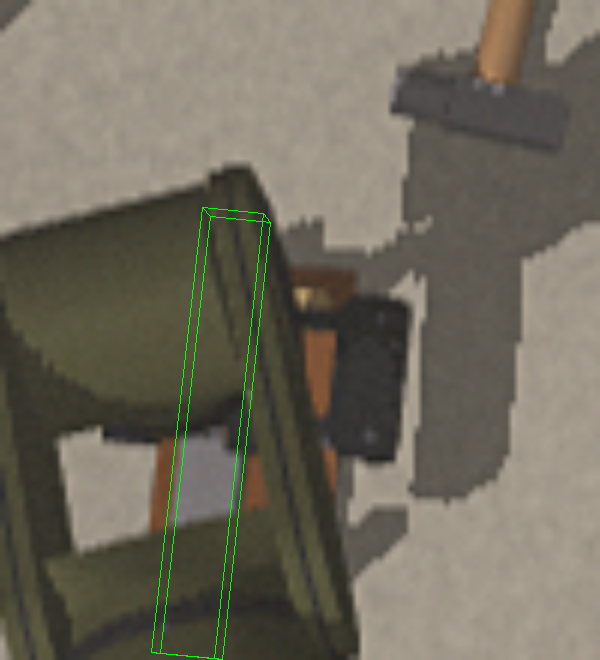

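```bash
python3 -m jog '0 0.001 0 -0.06 -0.11 0.5 2; 0 0 0 0 0 1 2; 0 0 0 0 0 1.2 2; 0 0 0 0 0 1.3 2; 0 0 0 0 0 1.3 2; 0 0 0 0 0 1.2 2; 0 0 0 0 0 0.8 2; 0 0 0 0 0 0.5 2; 0 0 0 0 0 0.3 2; 0 0 0 0 0 0 2' && python3 - <<'E'
from h import *
st(); overlay("side",(235,210,345,310),7,"s20.png",el=.0)
E
```

```text
clock: 21.42
ee_pos: [0.4198, 0.1615, 0.0571]
eef_rot: [[0.995, -0.095, -0.003], [-0.095, -0.995, 0.0], [-0.003, -0.0, -1.0]]
wrist_force: [1.4, -0.1, -5.4]
gripper_width: 0.0275
21.42 p [0.4198 0.1615 0.0571] yaw -5.48 el -0.003 roll -0.0 F [ 1.4 -0.1 -5.4] T [ 0.05 -0.06 -0.01] w 0.0275 j [ 1.420e+01 -8.900e+00  1.276e+02  1.000e-01  6.140e+01  1.096e+02]
```

View pics/s20.png

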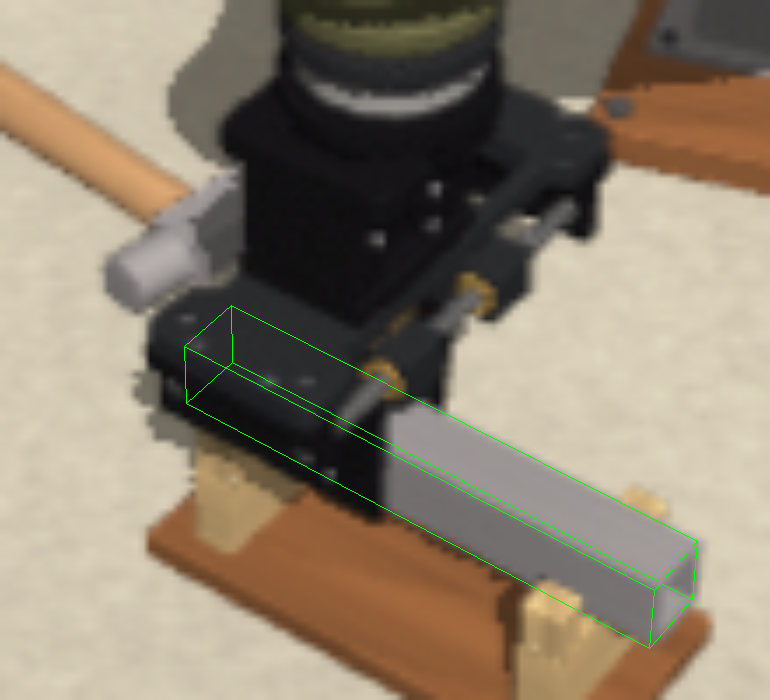

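```bash
python3 -m jog '0 0.002 0 0 0 0.08 2; 0 0 0 0 0 0.08 2; 0 0 0 0 0 0.08 2; 0 0 0 0 0 0.08 2; 0 0 0 0 0 0.06 2; 0 0 0 0 0 0.05 2; 0 0 0 0 0 0.04 2; 0 0 0 0 0 0 2; 0 0 0 0 0 0 2; 0 0 0 0 0 0 2' && python3 - <<'E'
from h import *
st()
E
```

```text
clock: 22.3
ee_pos: [0.4202, 0.1617, 0.0533]
eef_rot: [[0.995, -0.095, 0.0], [-0.095, -0.995, 0.0], [0.0, -0.001, -1.0]]
wrist_force: [-0.3, -0.0, -4.0]
gripper_width: 0.0279
22.3 p [0.4202 0.1617 0.0533] yaw -5.47 el 0.0004 roll -0.03 F [-0.3 -0.  -4. ] T [ 0.01 -0.02 -0.  ] w 0.0279 j [ 14.2  -8.6 127.8   0.   60.8 109.7]
```

```bash
python3 -m jog '0 0 0 0 0 0.03 2; 0 0 0 0 0 0.03 2; 0 0 0 0 0 0.03 2; 0 0 0 0 0 0.03 2; 0 0 0 0 0 0.03 2; 0 0 0 0 0 0.03 2; 0 0 0 0 0 0.02 2; 0 0 0 0 0 0 2; 0 0 0 0 0 0 2; 0 0 0 0 0 0 2' && python3 - <<'E'
from h import *
st()
E
```

```text
clock: 23.13
ee_pos: [0.4203, 0.1618, 0.052]
eef_rot: [[0.995, -0.095, 0.0], [-0.095, -0.995, 0.0], [0.0, -0.0, -1.0]]
wrist_force: [-5.0, -1.0, 4.2]
gripper_width: 0.0276
23.13 p [0.4203 0.1618 0.052 ] yaw -5.47 el 0.0002 roll -0.03 F [-5.  -1.   4.2] T [-0.16  0.44 -0.11] w 0.0276 j [ 14.2  -8.5 127.8   0.   60.6 109.7]
```

```bash
python3 -m jog '0 0 0 0 0 0 2.9; 0 0 0 0 0 0 3.2; 0 0 0 0 0 0 3.6; 0 0 0 0 0 0 4.2; 0 0 0 0 0 0 5; 0 0 0 0 0 0 6; 0 0 0 0 0 0 7; 0 0 0 0 0 0 7; 0 0 0 0 0 0 7; 0 0 0 0 0 0 7' && python3 -m jog '0 0 0 0 0 -0.3 7; 0 0 0 0 0 -0.8 7; 0 0 0 0 0 -1.2 7; 0 0 0 0 0 -1.5 7; 0 0 0 0 0 -2 7; 0 0 0 0 0 -2 7; 0 0 0 0 0 -2 7; 0 0 0 0 0 -2 7; 0 0 0 0 0 -2 7; 0 0 0 0 0 -1.5 7' && python3 - <<'E'
from h import *
st(); crop("side",(225,180,385,330),5,"s21.png"); 
E
```

```text
clock: 23.97
ee_pos: [0.4202, 0.1617, 0.0513]
eef_rot: [[0.995, -0.095, 0.0], [-0.095, -0.995, 0.001], [0.0, -0.001, -1.0]]
wrist_force: [-0.1, -0.5, 0.1]
gripper_width: 0.0695
clock: 24.8
ee_pos: [0.4207, 0.1618, 0.2072]
eef_rot: [[0.995, -0.095, 0.003], [-0.095, -0.995, 0.001], [0.003, -0.002, -1.0]]
wrist_force: [1.0, 0.0, 0.3]
gripper_width: 0.0698
24.8 p [0.4207 0.1618 0.2072] yaw -5.47 el 0.0033 roll -0.09 F [1.  0.  0.3] T [ 0.04 -0.03 -0.03] w 0.0698 j [ 14.2 -18.8 120.3   0.   78.4 109.7]
```

View pics/s21.png

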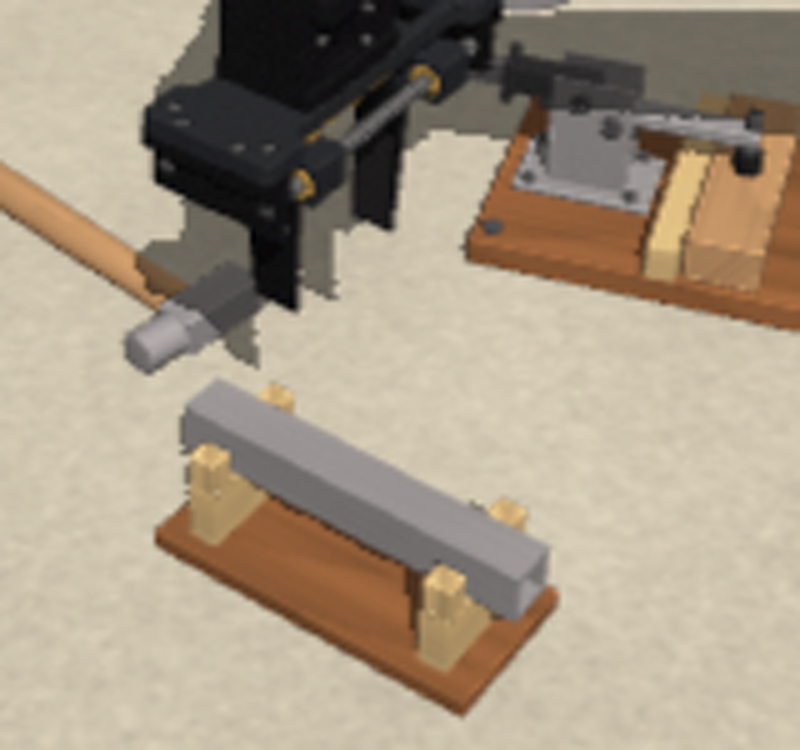

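```bash
python3 -m jog '0 0 0 0 1 -2 7; 0 0 0 0 2 -2 7; 0 0 0 0 2.5 -1.5 7; 0 0 0 0 2.5 -1.5 7; 0 0 0 0 2.5 -1 7; 0 0 0 0 2.5 -1 7; 0 0 0 0 2 -0.5 7; 0 0 0 0 1.5 0 7; 0 0 0 0 0.5 0 7; 0 0 0 0 0 0 7' && python3 - <<'E'
from h import *
st()
for n in("side","top"): cv2.imwrite(f"pics/{n}_end.png",ctrl.camera(n)[:,:,::-1])
for n,l in(("side","paint_tin"),("side","spray_can"),("side","hammer"),("side","bar_center"),("side","handle_tip"),("top","bar_center"),("top","cradle_center"),("top","spray_can"),("top","hammer"),("top","paint_tin"),("top","handle_tip")):
    print(n,l,[(np.round(d["position"],1).tolist(),round(d["confidence"],2)) for d in ctrl.tip_of(n,l)[:2]])
print(atz("side",ctrl.tip_of("side","bar_center")[0]["position"],.059))
print("exp tip side",proj("side",J+frame(YAW,0)[:,0]*.111).round(1))
crop("top",(185,220,265,320),6,"t22.png")
E
```

```text
clock: 25.68
ee_pos: [0.4037, -0.0083, 0.299]
eef_rot: [[0.995, -0.098, 0.0], [-0.098, -0.995, 0.001], [0.0, -0.001, -1.0]]
wrist_force: [0.5, 0.1, 0.2]
gripper_width: 0.0701
25.68 p [ 0.4037 -0.0083  0.299 ] yaw -5.6 el 0.0003 roll -0.04 F [0.5 0.1 0.2] T [0.05 0.04 0.07] w 0.0701 j [ -8.8 -28.1 118.1   0.   90.   86.8]
side paint_tin [([330.3, 173.8], 0.57)]
side spray_can [([177.9, 350.4], 0.63)]
side hammer [([238.9, 228.8], 0.72)]
side bar_center [([296.2, 276.5], 0.74)]
side handle_tip [([308.1, 191.6], 0.64)]
top bar_center [([222.4, 272.7], 0.89)]
top cradle_center [([223.8, 276.0], 0.78), ([342.1, 264.5], 0.35)]
top spray_can [([136.4, 228.6], 0.62), ([224.4, 278.4], 0.3)]
top hammer [([271.5, 179.6], 0.89)]
top paint_tin [([406.8, 217.1], 0.66)]
top handle_tip [([337.0, 222.7], 0.64)]
[0.40222561 0.15779132 0.059     ]
exp tip side [306.8 190.2]
```

View pics/side_end.png

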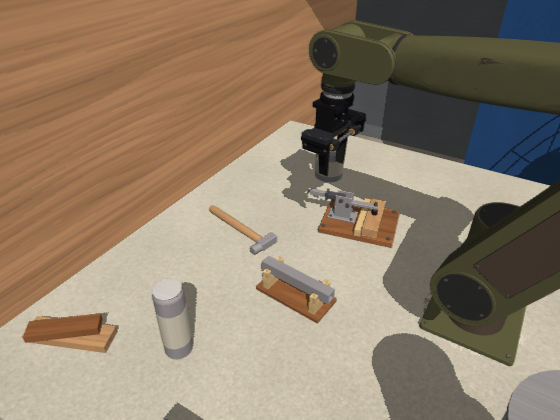

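View pics/top_end.png

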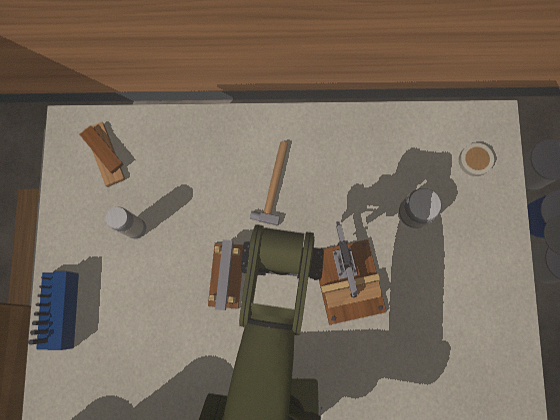

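View pics/t22.png

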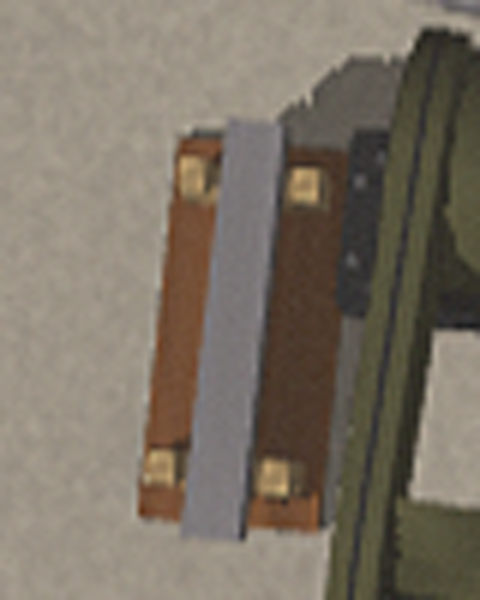

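```bash
python3 - <<'E'
from plant import ctrl
print(ctrl.finish_job())
E
```

```text
the job is handed in; nothing more can be done
None
```

The clamp is shut with its handle level, the bar is back in its cradle, and the job was handed in at about 26 s of the 58 s allowed. No verdict is reported.

- **Fitting the bar:** I slid the bar over the raised handle slowly, until it touched the collar with about 3 N. That counts as fully on.
- **Swinging the handle:** I used only the bar, pushing with about 13 N. At the bottom of the swing the wrist force fell back to the bar's own weight, which marked the snap.
- **Drawing off and laying back:** The bar came off the level handle without added force. I lowered it until the saddles carried it, then released it.

**Last checks:**
- **Clamp:** In the side view the handle lies along the level model outline, and its found tip is within 2 pixels of where a level handle's tip should be. The pressing arm is down.
- **Bar:** In the top view it lies between the cradle cheeks, with its ends where they started.
- **Bystanders:** The paint tin, spray can and hammer look unmoved in both pictures.
- **Robot:** The arm was clear of everything, with no wrist force beyond noise.

**What disagreed:**
- The network's top-view paint tin point shifted by about 5 pixels, but the tin itself shows at the same place in both pictures. The gripper partly covered it in the side view.
- The network's bar points, about 6 mm apart at the start, still scatter by a few millimetres. The robot's own pose and the pictures agree to about 1 to 2 mm.

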